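Put away the loose engine parts on the shop counter

TASK

Put away the four loose engine parts on the counter: lay the connecting rod flat and lengthways in the long tray, lay the ball bearing flat in the round dish, and stand the valve tappet upright in the square bin. Open the hinged case, stand the injector nozzle upright inside it with its tip up, and shut the lid fully again. Leave the tea cup standing where it is.

Things in the scene. Friction and masses are not known exactly. Their poses are not given: they have to be found in the camera images.
- con_rod: loose connecting rod, dark steel, lying flat on the counter: 110 mm long, 18 mm thick. Origin at the middle of its length on the underside, z up, x along the rod. The big eye (40 mm across) is centred at x = -35 mm, the small eye (24 mm across) at x = +43 mm; the straight beam between them, 14 mm wide, runs from x = -15 to +31 mm and is best gripped across at x = +8 mm. About 0.28 kg
- bearing: loose ball bearing, steel ring lying flat, 52 mm across and 16 mm high with an open bore of 25 mm and balls showing between two rings. Origin at the centre of its underside, z up. About 0.16 kg
- tappet: loose valve tappet, plain upright steel cylinder 32 mm across and 28 mm high, flat on top. Origin at the centre of its underside, z up. About 0.09 kg
- nozzle: loose injector nozzle standing tip up: brass foot flange 28 mm across and 8 mm high, steel body 16 mm across from 8 to 26 mm height, thin dark tip 7 mm across up to 36 mm. Origin at the centre of its underside, z up; grip the body. About 0.07 kg
- long_tray: fixed shallow aluminium tray, rectangular, for the connecting rod: 92 mm (x) by 158 mm (y, its long axis) outside, 84 by 150 mm inside, walls 4 mm thick and 16 mm high, inner floor at 4 mm. Origin at the centre of its underside
- round_dish: fixed shallow round aluminium dish, for the bearing: 128 mm across the rim, 18 mm high, walls 4 mm thick, sloping; flat inner floor about 108 mm across at 4 mm height. Origin at the centre of its underside
- square_bin: fixed open square grey plastic bin, for the tappet: 110 by 110 mm and 30 mm high outside, walls 4 mm thick, inner floor at 4 mm. Origin at the centre of its underside
- case: fixed lower half of the black hinged case for the nozzle: 96 by 96 mm outside, walls 4 mm thick and 30 mm high, inner floor at 4 mm; 42 mm of free height inside when shut. Origin at the centre of its underside. The hinge line runs along its y axis at x = +48 mm, z = 30 mm, on the side away from the robot; the handle is on the -x side
- case_lid (a joint): lid angle: 0 shut, growing as the lid swings up and over to +x, stop at 1.75 rad; starts at 0 to 0.25; stays where left (1 N moves it). Lid top 50 mm above the counter when shut. Grey handle tab at its front: 20 mm wide (y), 10 mm thick, 30 mm high, ending in a 12 mm round bar whose axis is, when shut, 86 mm from the hinge to -x and 44 mm above it. Gripped across it can turn between fingers
- tea_cup: white ceramic tea cup, loose, a bystander: 66 mm across the rim, 55 mm high, beyond the parts at the far side of the counter. Origin at the centre of its underside
There are look-alikes about, which are no part of the job. There is more than one size of the square_bin; the job needs the largest.

How it is judged:
On the way, in this order (a step that is already met when the one before it is completed fails the run):
1. the case is opened, its lid past 1.0 rad (value of joint case_lid above 1 rad), for 0.2 s.
2. the nozzle stands inside the open case (x of nozzle in the frame of case between -0.034 and 0.034 m and y of nozzle in the frame of case between -0.034 and 0.034 m and z of nozzle in the frame of case below 0.008 m and angle between nozzle's own z axis and vertical below 0.12 rad and value of joint case_lid above 0.8 rad), for 0.2 s.
3. the lid is shut again over the nozzle (x of nozzle in the frame of case between -0.034 and 0.034 m and y of nozzle in the frame of case between -0.034 and 0.034 m and z of nozzle in the frame of case below 0.008 m and angle between nozzle's own z axis and vertical below 0.12 rad and value of joint case_lid below 0.06 rad), for 0.2 s.
At the end, for the whole second after the job is handed in: All at rest on the floors of their places: rod flat, within 27 mm of centre and 0.4 rad of lengthways; bearing flat, within 36 mm of centre; tappet upright, within 40 mm of centre each way; nozzle upright, tip up, within 34 mm each way; lid shut to under 0.06 rad (all of step 3 and x of con_rod in the frame of long_tray between -0.027 and 0.027 m and y of con_rod in the frame of long_tray between -0.027 and 0.027 m and z of con_rod in the frame of long_tray below 0.008 m and angle between each of con_rod, bearing, tappet's own z axis and vertical below 0.12 rad and angle between the x axis of con_rod and the y axis of long_tray, either way round below 0.4 rad and horizontal distance between bearing and round_dish below 0.036 m and z of bearing in the frame of round_dish below 0.008 m and x of tappet in the frame of square_bin between -0.04 and 0.04 m and y of tappet in the frame of square_bin between -0.04 and 0.04 m and z of tappet in the frame of square_bin below 0.008 m and linear speed of each of con_rod, bearing, tappet, nozzle below 0.02 m/s); the robot touches nothing.
It fails at once if the tea cup is pushed more than 30 mm or tipped over (distance of tea_cup from where it was at the start of the episode above 0.03 m or angle between tea_cup's own z axis and vertical above 0.5 rad).
It also fails if it takes over 115 s, if anything falls off the work surface, if the arm or the gripper's body presses on something with over 40 N, if the wrist force passes 120 N, or if a joint passes its speed limit or range.

ROBOT

A 6-joint arm with a two-finger parallel gripper is mounted at the origin on the work surface. World frame = base frame: x ahead of the robot, y to its left, z up, the work surface at z = 0. Lengths are in m, angles in rad, forces in N, time in s.
With the tool pointing down it reaches from about 0.275 to 0.875 m from the base axis. Payload 12.5 kg.
Tool frame: the origin (TCP) lies midway between the tips of the shut fingers; the grasp point (between the pads) lies 19 mm behind it; z points along the fingers, x is the direction in which the jaws open and shut, and the axes are right-handed (so a half turn about z gives the same grasp; the last joint's range is limited). The gripper opens to 85 mm and grips with 20 to 120 N. Pads are 22 mm wide; open, the fingers measure 114 mm over their backs; the gripper's body (76 mm by 85 mm) begins 54 mm behind the grasp point. The pads swing forward as they close: fully open they stand 13 mm farther back than shut.
Start: joints at [1.213, 0.351, 1.652, -0, 1.139, -0.085], TCP at [0.148, 0.53, 0.202] pointing down, gripper open.
Joint ranges: [-2.75, 2.75], [-0.79, 2.1], [0.01, 2.65], [-1.57, 4.71], [0.07, 3.14], [-2.87, 2.87]. Speed limits (rad/s): [2.22, 2.22, 2.79, 3.14, 3.14, 3.14].

INTERFACE

Orientations are given as a 3x3 rotation matrix whose columns are the frame's x, y, z axes.
In Python, from plant import arm gives the robot as it stands.
- The arm moves only by the tool step_arm, never from a script. Its argument "plan" is a list of rows, each an object of numbers: "tx", "ty", "tz": the shift along the world's x, y, z in mm; "yaw": the turn about the world's z in degrees. A call has 1 to 5 rows; each row is the pose to reach, as a shift and turn from the pose commanded when the call began; what a row does not reach only later rows make up. A row lasts 1/8 s, in which the tool goes at most 62.5 mm and 10.7 degrees, less where a joint would pass 70% of its speed; a pose out of reach is approached as far as the arm can. A call with a gripper value outside its range is refused whole. "hand" is the finger opening in mm, from 0 to 85.4, set as the call begins (left out, the last holds). The fingers move at their own pace and stop on an object; "force" is the grip in N (left out, the last holds). Time passes only in rows, so rows that repeat a pose let the fingers close. It gives the time, the measured TCP pose, the force and the opening at its end, in the units of the state.
- arm.get_obs(): the state, without advancing time (a new reading comes with each control period).
- arm.snapshot(name): name is "scene" or "side" or "wrist"; returns a dict with "pixels" (400x640x3 uint8, blue, green, red), "depth" (400x640 float32, m along the optical axis (not along the pixel's ray), 0 where there is no reading), "camera_matrix" (3x3 intrinsics, pixels), "k1" (the pictures are not rectified: a ray, as slopes to the right and down, at radius r is drawn at 1 + k1 r^2 times it, then the intrinsics apply), "position" and "orientation" of the camera in the world; the wrist camera has in their place "T_tool_cam" (4x4, takes a point from camera to tool coordinates, whose origin is the TCP and whose axes are the tool frame's). Camera axes: x right, y down, z forward; pixel columns grow to the right and rows downward; lengths in m; the calibration is good to about 2 mm. A picture is of the moment at which its call begins: read the wrist's pose just before it.
- arm.job_done(): hands the job in, once; it reports no verdict.
The state is a dict: "time": time; "q": joint angles; "joint_vel": joint speeds; "effort": joint torques, N m; "eef_pos": TCP position; "eef_rot": TCP orientation; "force": force on the tool from outside, world axes, zero at the start; "torque": the same for the moment, N m; "grip_width": finger opening in m.
Only numpy, scipy, OpenCV 4.12 (cv2) and the standard library are available. Lean on these libraries where they do the work, as an engineer would, in place of code of your own. Each camera call takes 0.05 s, during which the arm holds its last target.

## Working session

There is one attempt and no reset: what is moved stays moved. The work goes in short steps, Python scripts to look and compute and a tool call to move; the robot and the scene stay as the last step left them, time stands still between calls to the robot, and variables do not carry over. Pictures are saved under pics/ and viewed, and the job is handed in when it is done.

Besides the shell and the picture viewer there is one more tool, called after ">>>" by a JSON object that holds its "method" and its "body". step_arm: Moves the arm, as the interface text tells. Its arguments: {"type":"object","properties":{"plan":{"type":"array","items":{"type":"object","properties":{"tx":{"type":"number"},"ty":{"type":"number"},"tz":{"type":"number"},"yaw":{"type":"number"}}}},"hand":{"type":"number"},"force":{"type":"number"}},"required":["plan"]}

```bash
ls; mkdir -p pics
cat > h.py <<'E'
from plant import arm
import numpy as np, cv2
def snap(n):
    o=arm.get_obs(); s=arm.snapshot(n)
    if n=='wrist':
        T=np.eye(4);T[:3,:3]=np.array(o['eef_rot']);T[:3,3]=o['eef_pos']
        C=T@np.array(s['T_tool_cam']);s['R']=C[:3,:3];s['p']=C[:3,3]
    else:
        s['R']=np.array(s['orientation']).reshape(3,3);s['p']=np.array(s['position'])
    return s
def ray(s,u,v):
    K=np.array(s['camera_matrix'],float);k=float(s['k1'])
    pt=cv2.undistortPoints(np.array([[[u,v]]],float),K,np.array([k,0,0,0.]))[0,0]
    return np.array([pt[0],pt[1],1.])
def onz(s,u,v,z):
    d=s['R']@ray(s,u,v);return s['p']+d*(z-s['p'][2])/d[2]
def dep(s,u,v):
    return s['p']+s['R']@(ray(s,u,v)*s['depth'][int(v),int(u)])
def cloud(s):
    K=np.array(s['camera_matrix'],float);k=float(s['k1'])
    v,u=np.mgrid[0:400,0:640]
    pt=cv2.undistortPoints(np.stack([u.ravel(),v.ravel()],1).astype(float)[:,None],K,np.array([k,0,0,0.]))[:,0]
    d=s['depth'].ravel()
    P=np.c_[pt*d[:,None],d]@s['R'].T+s['p'];P[d<=0]=np.nan
    return P.reshape(400,640,3)
E
python3 - <<'E'
from h import *
import pickle
for n in('scene','side','wrist'):
    s=snap(n);cv2.imwrite(f'pics/{n}0.png',s['pixels']);pickle.dump(s,open(f'{n}0.pkl','wb'))
    print(n,s['p'],s['R'][:,2],s['camera_matrix'],s['k1'])
print(arm.get_obs())
E
```

```text
pics
scene [ 1.07605058 -0.60847865  0.79193754] [-0.46579256  0.60652697 -0.64433091] [[390.55047832   0.         321.73366428]
 [  0.         390.55047832 203.98489377]
 [  0.           0.           1.        ]] -0.042172848285138634
side [ 0.34951583 -0.80632672  0.65093581] [ 0.22350823  0.80098877 -0.5553927 ] [[444.34798022   0.         317.54039236]
 [  0.         444.34798022 196.18538265]
 [  0.           0.           1.        ]] -0.0806128478112764
wrist [0.08066676 0.54818993 0.37187705] [ 0.26886223 -0.07605325 -0.96017134] [[336.45069509   0.         316.92213627]
 [  0.         336.45069509 199.87037405]
 [  0.           0.           1.        ]] -0.06643667900501356
{'time': 0.15, 'q': array([ 1.21342671e+00,  3.51117793e-01,  1.65227325e+00,  6.02480635e-06,
        1.13906709e+00, -8.46139016e-02]), 'joint_vel': array([-1.13202563e-03, -1.98903380e-03, -1.43901376e-03, -3.49422089e-05,
       -2.28691509e-04, -8.88000377e-04]), 'effort': array([-2.82102883e-04, -5.06251931e+01, -2.91500044e+01, -9.21302126e-05,
        3.35164783e-03,  2.90281309e-05]), 'eef_pos': array([0.14804848, 0.52941812, 0.20138064]), 'eef_rot': array([[ 2.69388595e-01,  9.63031510e-01, -3.07880369e-04],
       [ 9.63031174e-01, -2.69388759e-01, -8.08883530e-04],
       [-8.61919839e-04, -7.85943955e-05, -9.99999625e-01]]), 'force': array([-0.5912859 ,  0.47836461,  0.28060187]), 'torque': array([-0.00512537, -0.02760359, -0.03347974]), 'grip_width': 0.08522235667651457}
```

View pics/scene0.png

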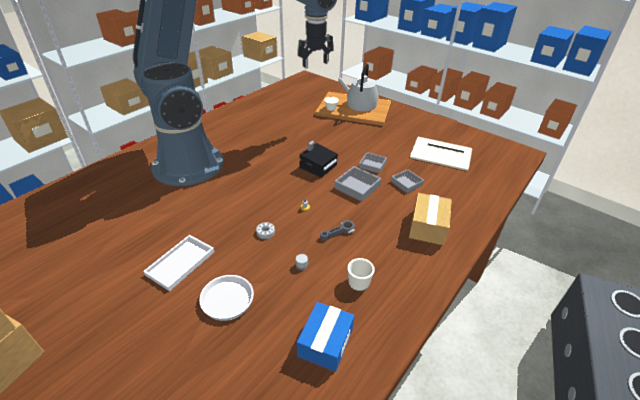

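View pics/side0.png

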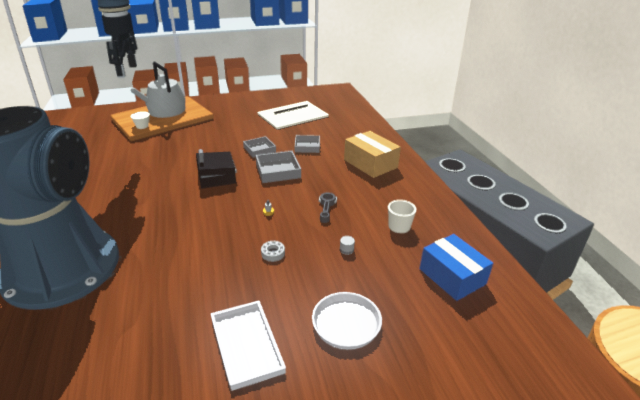

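View pics/wrist0.png

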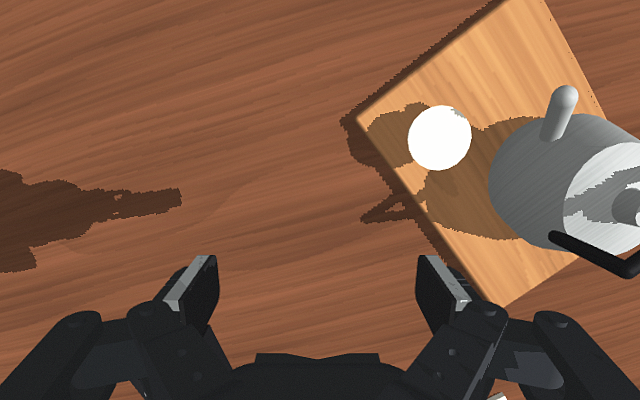

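The scene view shows the case (319,158), bins (358,182), (374,160) and (407,180), nozzle (305,205), bearing (265,230), rod (338,232), tappet (301,262), cup (361,274), tray (180,262) and dish (226,297). The side view agrees: the bin at (278,167) is the largest of the three, with (260,147) and (307,144) smaller. I'll measure everything from the depth images and enlarge.

Run:
```python
from h import *
import pickle
s=pickle.load(open('scene0.pkl','rb'));t=pickle.load(open('side0.pkl','rb'))
cs=cloud(s);ct=cloud(t)
pts={'case':((319,158),(216,170)),'bin':((358,182),(278,167)),'binS1':((374,160),(260,147)),'binS2':((407,180),(307,144)),'nozzle':((305,205),(268,210)),'bearing':((265,230),(273,252)),'rod':((338,232),(327,205)),'tappet':((301,262),(347,245)),'cup':((361,274),(401,217)),'tray':((180,262),(247,343)),'dish':((226,297),(347,322))}
for im,c,i in((s,cs,0),(t,ct,1)):
    m=((c[...,2]>0.006)&(c[...,2]<0.12)&(c[...,0]<0.95)&(c[...,0]>0.2)).astype(np.uint8)
    n,L,st,_=cv2.connectedComponentsWithStats(m,connectivity=8)
    for k,p in pts.items():
        u,v=p[i]
        w=L[v-12:v+13,u-12:u+13];w=w[w>0]
        if len(w)==0:print(k,'none');continue
        l=np.bincount(w).argmax();P=c[L==l]
        r=cv2.minAreaRect(P[:,:2].astype(np.float32)*1000)
        print(i,k,len(P),'c',np.round(r[0]),'sz',np.round(r[1]),'a',round(r[2]),'z',np.round(np.percentile(P[:,2],[2,98])*1000))
for im,n,(x0,y0,x1,y1) in((s,'scene',(240,120,440,300)),(t,'side',(180,120,430,280))):
    cv2.imwrite(f'pics/{n}0c.png',cv2.resize(im['pixels'][y0:y1,x0:x1],None,fx=3.2,fy=3.2,interpolation=cv2.INTER_CUBIC))
```

```text
0 case 862 c [364. 290.] sz [105. 101.] a 2 z [ 8. 80.]
0 bin 608 c [535. 283.] sz [114. 115.] a 89 z [ 6. 33.]
0 binS1 196 c [506. 424.] sz [78. 84.] a 14 z [ 6. 22.]
0 binS2 244 c [654. 409.] sz [86. 82.] a 74 z [ 6. 22.]
0 nozzle 62 c [478.  86.] sz [23. 22.] a 51 z [ 7. 37.]
0 bearing 207 c [457. -68.] sz [49. 52.] a 43 z [ 6. 19.]
0 rod 276 c [614.  64.] sz [106.  45.] a 59 z [ 7. 21.]
0 tappet 156 c [619. -96.] sz [32. 31.] a 41 z [ 8. 32.]
0 cup 637 c [769. -44.] sz [62. 67.] a 33 z [ 8. 57.]
0 tray 588 c [ 368. -294.] sz [ 97. 162.] a 7 z [ 6. 17.]
0 dish 3 c [ 539. -256.] sz [3. 1.] a 89 z [6. 8.]
1 case 1189 c [360. 349.] sz [100. 227.] a 3 z [ 7. 84.]
1 bin 1253 c [526. 346.] sz [119. 252.] a 6 z [ 6. 33.]
1 binS1 1253 c [526. 346.] sz [119. 252.] a 6 z [ 6. 33.]
1 binS2 302 c [651. 410.] sz [88. 77.] a 75 z [ 6. 25.]
1 nozzle 101 c [471.  85.] sz [22. 26.] a 69 z [ 7. 37.]
1 bearing 366 c [455. -68.] sz [51. 51.] a 54 z [ 6. 19.]
1 rod 306 c [618.  62.] sz [110.  44.] a 74 z [ 6. 22.]
1 tappet 215 c [616. -96.] sz [31. 32.] a 17 z [ 7. 32.]
1 cup 733 c [767. -44.] sz [67. 64.] a 56 z [ 9. 57.]
1 tray 1829 c [ 366. -294.] sz [ 93. 162.] a 8 z [ 6. 19.]
1 dish 1584 c [ 551. -292.] sz [127. 126.] a 43 z [ 6. 21.]
```

```bash
ls pics
```

```text
scene0.png
scene0c.png
side0.png
side0c.png
wrist0.png
```

View pics/scene0c.png

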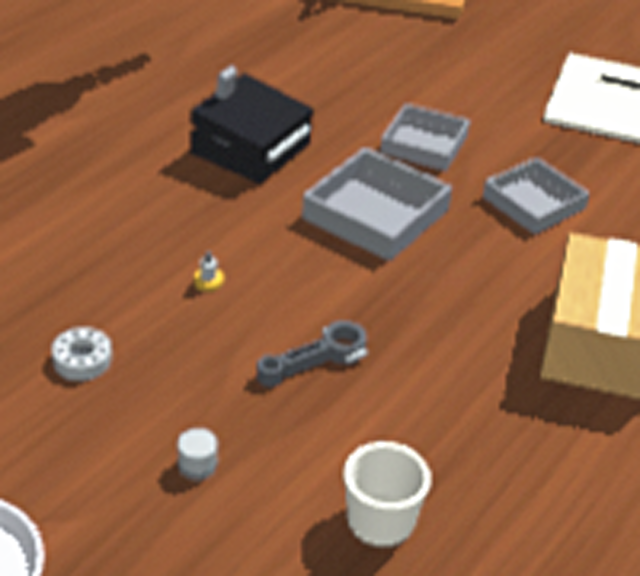

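View pics/side0c.png

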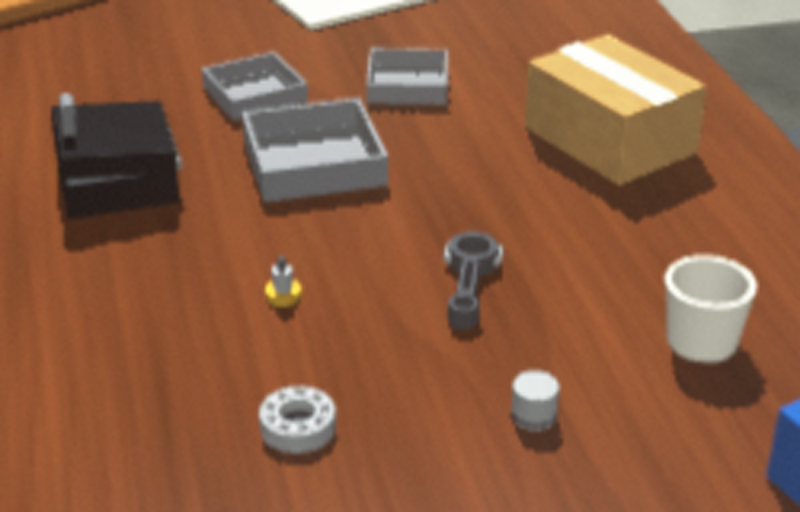

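Three bins could be the square bin: (278,167), (260,147) and (307,144) in the side view. The first measures about 115 mm and 30 mm high, the others about 80 mm and 22 mm, so (278,167) is the one, at about (0.535, 0.283). The crop confirms it is largest. The case is shut or nearly so, with its handle on the robot's side. Next I'll measure the case and handle more finely.

Run:
```python
from h import *
import pickle
for n in('scene','side'):
    s=pickle.load(open(n+'0.pkl','rb'));c=cloud(s)
    box=(c[...,0]>.29)&(c[...,0]<.43)&(c[...,1]>.215)&(c[...,1]<.36)
    for lo,hi in((.036,.07),(.06,.095),(.010,.028)):
        P=c[box&(c[...,2]>lo)&(c[...,2]<hi)]*1000
        r=cv2.minAreaRect(P[:,:2].astype(np.float32));print(n,lo,len(P),np.round(r[0],1),np.round(r[1],1),round(r[2],1),P.min(0).round(),P.max(0).round())
    P=c[box&(c[...,2]>.045)&(c[...,2]<.068)]
    P=P[P[:,0]>.34]
    A=np.c_[P[:,:2],np.ones(len(P))];k=np.linalg.lstsq(A,P[:,2],rcond=None)[0];print('lid plane',k)
    t=c[box&(c[...,2]>.070)]*1000; print('handle',len(t),t.mean(0).round(1),t[:,2].max())
```

```text
scene 0.036 577 [363.4 289.6] [100.6 100.9] 2.0 [314. 238.  36.] [414. 341.  69.]
scene 0.06 43 [330.4 287.5] [21.7 13.8] 80.2 [322. 276.  60.] [337. 298.  88.]
scene 0.01 139 [380.7 267.6] [131.   76.1] 39.7 [313. 238.  10.] [414. 339.  28.]
lid plane [-0.09006878  0.00912083  0.08254824]
handle 29 [331.5 286.5  81.2] 88.19366071670409
side 0.036 784 [362.4 288.4] [ 98.7 105. ] 2.8 [311. 235.  36.] [410. 341.  70.]
side 0.06 141 [337.  287.7] [44.5 98.1] 2.2 [313. 238.  60.] [358. 336.  92.]
side 0.01 200 [362.4 268.9] [97.8 60.7] 2.8 [312. 236.  10.] [412. 297.  28.]
lid plane [-0.09402044  0.03409556  0.0802979 ]
handle 45 [327.2 283.5  83.2] 91.58607485999003
```

>>> {"method": "step_arm", "body": {"plan": [{"tx": 35, "ty": -50, "tz": 0, "yaw": 5}, {"tx": 70, "ty": -100, "tz": 0, "yaw": 10}, {"tx": 105, "ty": -150, "tz": 0, "yaw": 15}, {"tx": 140, "ty": -200, "tz": 0, "yaw": 16}, {"tx": 152, "ty": -239, "tz": 0, "yaw": 16}], "hand": 50}}

```text
time: 0.78
eef_pos: [0.3012, 0.2888, 0.2018]
eef_rot: [[-0.005, 1.0, 0.0], [1.0, 0.005, -0.0], [-0.0, 0.0, -1.0]]
force: [-0.4, 0.8, -0.1]
grip_width: 0.0502
```

Run:
```python
from h import *
s=snap('wrist');cv2.imwrite('pics/w1.png',s['pixels'])
c=cloud(s)*1000
m=(c[...,2]>68)&(c[...,2]<100)&(c[...,0]>300)&(c[...,0]<360)&(c[...,1]>255)&(c[...,1]<320)
P=c[m];print(len(P),P.mean(0),P.min(0),P.max(0),cv2.minAreaRect(P[:,:2].astype(np.float32)))
m=(c[...,2]>40)&(c[...,2]<68)&(c[...,0]>300)&(c[...,0]<420)&(c[...,1]>220)&(c[...,1]<350)
P=c[m];print(len(P),cv2.minAreaRect(P[:,:2].astype(np.float32)))
```

```text
382 [324.84879177 288.1625606   82.33031341] [320.55623205 278.11596032  68.04321319] [332.58792713 298.4580584   88.20757232] ((326.66717529296875, 288.2927551269531), (11.966541290283203, 20.202726364135742), 0.8745237588882446)
7967 ((361.6524353027344, 289.9784851074219), (98.01148986816406, 96.21381378173828), 2.7812693119049072)
```

View pics/w1.png

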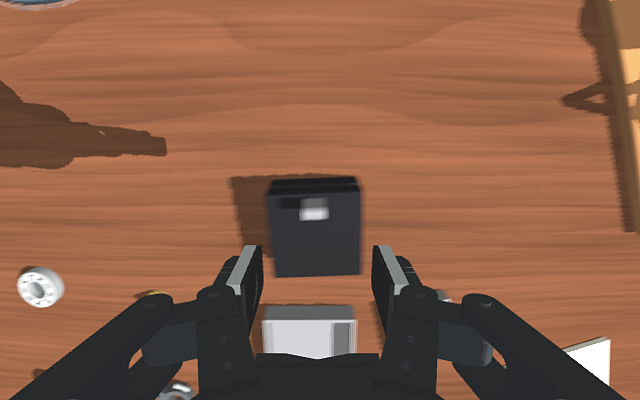

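The wrist view shows the handle at (313,209) on the case lid, centred at about x 0.328, y 0.288, bar z 0.082. Lid angle is about 0.09 rad and case yaw about 2.5°. I'll lower over the tab with the jaws along y.

>>> {"method": "step_arm", "body": {"plan": [{"tx": 27, "ty": -1, "tz": -30, "yaw": 2}, {"tx": 27, "ty": -1, "tz": -70, "yaw": 2}, {"tx": 27, "ty": -1, "tz": -110, "yaw": 2}, {"tx": 27, "ty": -1, "tz": -134, "yaw": 2}, {"tx": 27, "ty": -1, "tz": -134, "yaw": 2}], "hand": 45, "force": 40}}

```text
time: 1.45
eef_pos: [0.3262, 0.2891, 0.0666]
eef_rot: [[-0.041, 0.999, -0.003], [0.999, 0.041, -0.002], [-0.002, -0.003, -1.0]]
force: [-0.2, -0.2, 0.4]
grip_width: 0.0452
```

>>> {"method": "step_arm", "body": {"plan": [{"tx": 0}, {"tx": 0}, {"tx": 0}, {"tx": 0}], "hand": 10}}

```text
schema error: expected keys tx, ty, tz, yaw
```

>>> {"method": "step_arm", "body": {"plan": [{"tx": 0, "ty": 0, "tz": 0, "yaw": 0}, {"tx": 0, "ty": 0, "tz": 0, "yaw": 0}, {"tx": 0, "ty": 0, "tz": 0, "yaw": 0}, {"tx": 0, "ty": 0, "tz": 0, "yaw": 0}], "hand": 10}}

```text
time: 1.95
eef_pos: [0.3273, 0.2898, 0.0681]
eef_rot: [[-0.041, 0.999, 0.001], [0.999, 0.041, 0.0], [0.0, 0.001, -1.0]]
force: [0.0, -0.5, 0.7]
grip_width: 0.01
```

Run:
```python
from h import *
s=snap('side');cv2.imwrite('pics/s2.png',cv2.resize(s['pixels'][90:250,130:330],None,fx=3,fy=3))
import math
r=96.6
for th in (0.09,.3,.5,.7,.9,1.1,1.3,1.5,1.6,1.65):
    a=math.radians(27.1)+th
    a0=math.radians(27.1)+.09
    print(th,round(-r*math.cos(a)+r*math.cos(a0),1),round(r*math.sin(a)-r*math.sin(a0),1))
```

```text
0.09 0.0 0.0
0.3 12.5 15.9
0.5 27.3 28.3
0.7 44.3 37.5
0.9 62.7 43.2
1.1 81.9 45.0
1.3 101.1 43.1
1.5 119.5 37.3
1.6 128.2 33.1
1.65 132.4 30.7
```

View pics/s2.png

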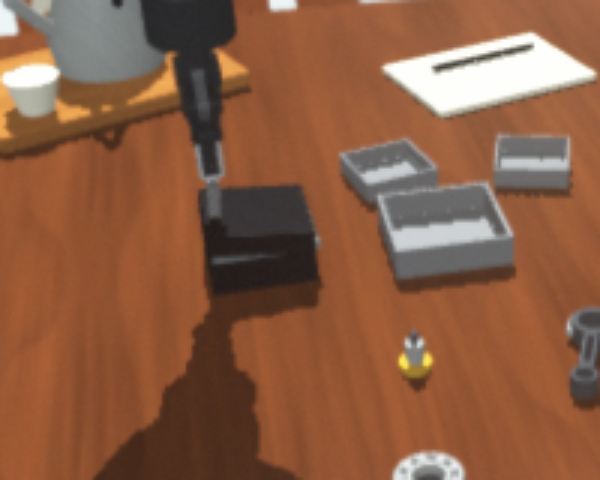

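The grip closed to 10 mm, not 20. The side view suggests the fingertips and handle overlap at crop (212,180). I need a closer look.

Run:
```python
from h import *
s=snap('wrist');cv2.imwrite('pics/w2.png',s['pixels'])
t=snap('scene');cv2.imwrite('pics/sc2.png',cv2.resize(t['pixels'][100:190,270:380],None,fx=6,fy=6,interpolation=cv2.INTER_CUBIC))
t=snap('side');cv2.imwrite('pics/si2.png',cv2.resize(t['pixels'][110:200,170:260],None,fx=6,fy=6,interpolation=cv2.INTER_CUBIC))
print(arm.get_obs()['eef_pos'],arm.get_obs()['grip_width'])
```

```text
[0.32717502 0.28966394 0.06785273] 0.00996707312496009
```

View pics/w2.png

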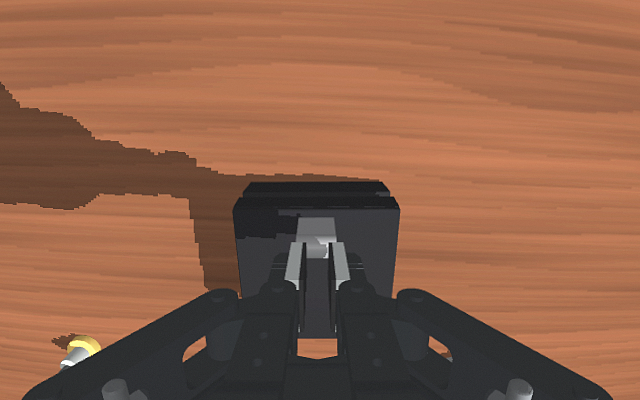

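View pics/si2.png

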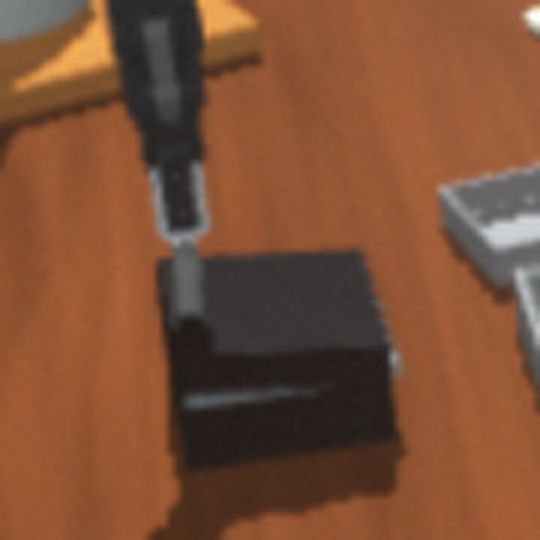

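View pics/sc2.png

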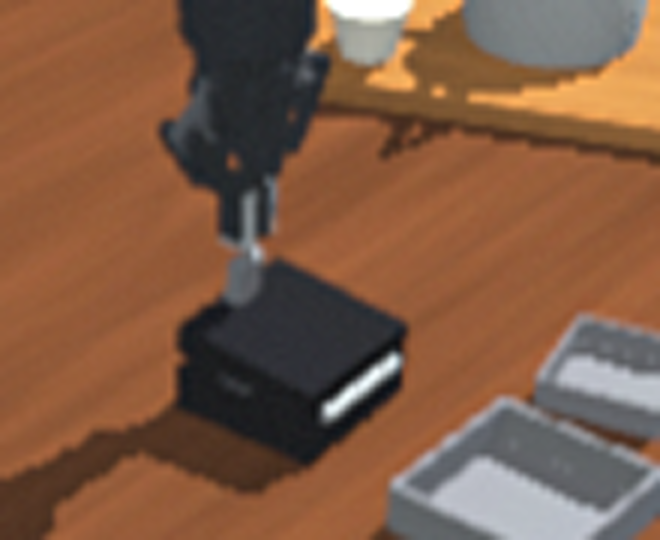

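Run:
```python
from h import *
s=snap('wrist');c=cloud(s)*1000
for p in((316,225),(318,240),(318,250),(305,228),(332,228),(300,250),(295,255),(340,255),(345,270),(318,300),(290,200),(318,320),(317,195)):
    print(p,s['pixels'][p[1],p[0]],c[p[1],p[0]].round(1))
cv2.imwrite('pics/w3.png',cv2.resize(s['pixels'][170:350,230:410],None,fx=3.3,fy=3.3,interpolation=cv2.INTER_CUBIC))
```

```text
(316, 225) [107 105 105] [321.4 288.5  66.5]
(318, 240) [124 122 119] [322.8 289.6  83.9]
(318, 250) [134 132 130] [326.8 289.7  86.8]
(305, 228) [107 105 105] [321.4 282.7  71.6]
(332, 228) [109 106 107] [321.  297.   71.1]
(300, 250) [148 149 144] [317.3 281.7 108.2]
(295, 255) [144 144 140] [317.1 279.9 113.7]
(340, 255) [142 141 137] [316.4 298.2 113.6]
(345, 270) [142 142 138] [316.7 299.3 125.6]
(318, 300) [59 53 55] [377.5 292.   52.1]
(290, 200) [33 33 30] [314.3 272.5  44.6]
(318, 320) [62 58 59] [394.6 292.7  49.3]
(317, 195) [39 38 37] [315.  288.7  28.2]
```

View pics/w3.png

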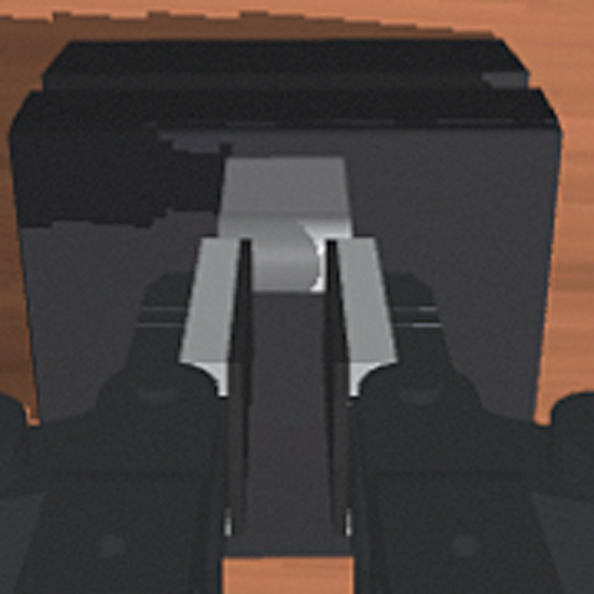

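Run:
```python
from h import *
s=snap('wrist');c=cloud(s)*1000
for u in (296,299,302,304,333,337,341):
    for v in range(238,282,3): print((u,v),c[v,u].round(0),end=' ')
    print()
print(s['p'],s['T_tool_cam'])
```

```text
(296, 238) [322. 279.  83.] (296, 241) [323. 279.  85.] (296, 244) [317. 280. 103.] (296, 247) [317. 280. 105.] (296, 250) [317. 280. 108.] (296, 253) [317. 280. 111.] (296, 256) [317. 280. 114.] (296, 259) [317. 280. 117.] (296, 262) [317. 281. 119.] (296, 265) [317. 281. 123.] (296, 268) [317. 281. 125.] (296, 271) [317. 281. 126.] (296, 274) [317. 281. 129.] (296, 277) [317. 281. 131.] (296, 280) [318. 281. 133.] 
(299, 238) [323. 280.  83.] (299, 241) [323. 280.  85.] (299, 244) [317. 281. 102.] (299, 247) [317. 281. 105.] (299, 250) [317. 281. 109.] (299, 253) [317. 281. 111.] (299, 256) [317. 282. 114.] (299, 259) [317. 282. 118.] (299, 262) [317. 282. 120.] (299, 265) [317. 282. 123.] (299, 268) [317. 282. 124.] (299, 271) [317. 282. 127.] (299, 274) [317. 282. 130.] (299, 277) [317. 282. 131.] (299, 280) [318. 282. 133.] 
(302, 238) [322. 282.  84.] (302, 241) [323. 282.  85.] (302, 244) [317. 282. 103.] (302, 247) [318. 282. 104.] (302, 250) [317. 282. 108.] (302, 253) [317. 283. 111.] (302, 256) [317. 283. 114.] (302, 259) [317. 283. 116.] (302, 262) [317. 283. 119.] (302, 
[... 1450 characters left out ...]
6.] (341, 241) [335. 304.  56.] (341, 244) [316. 299. 103.] (341, 247) [316. 299. 106.] (341, 250) [317. 299. 108.] (341, 253) [317. 299. 111.] (341, 256) [316. 298. 115.] (341, 259) [316. 298. 117.] (341, 262) [317. 298. 119.] (341, 265) [317. 298. 121.] (341, 268) [316. 298. 125.] (341, 271) [317. 298. 126.] (341, 274) [317. 298. 129.] (341, 277) [316. 297. 132.] (341, 280) [316. 297. 134.] 
[0.25711791 0.2863165  0.23835141] [[ 9.99999955e-01  2.80363029e-04 -1.05517605e-04 -4.40324353e-04]
 [-2.39698109e-04  9.60147097e-01  2.79495070e-01 -7.01075328e-02]
 [ 1.79672507e-04 -2.79495033e-01  9.60147121e-01 -1.70550761e-01]
 [ 0.00000000e+00  0.00000000e+00  0.00000000e+00  1.00000000e+00]]
```

The fingertips really sit at z≈0.101 with the reported TCP at 0.068, while the bar top is at 0.087. In this gripper the tips end about 33 mm short of the reported TCP, measured at 10 mm opening. The jaws closed above the bar and moved nothing. I'll allow for the offset: open, go 35 mm lower, and grip again.

>>> {"method": "step_arm", "body": {"plan": [{"tx": 0, "ty": 0, "tz": 0, "yaw": 0}, {"tx": 0, "ty": -1, "tz": 0, "yaw": 0}, {"tx": 0, "ty": -1, "tz": -15, "yaw": 0}, {"tx": 0, "ty": -1, "tz": -33, "yaw": 0}, {"tx": 0, "ty": -1, "tz": -33, "yaw": 0}], "hand": 45}}

```text
time: 2.88
eef_pos: [0.3266, 0.2882, 0.0341]
eef_rot: [[-0.041, 0.999, -0.002], [0.999, 0.041, -0.001], [-0.001, -0.002, -1.0]]
force: [-0.5, -0.4, 0.0]
grip_width: 0.0454
```

>>> {"method": "step_arm", "body": {"plan": [{"tx": 0, "ty": 0, "tz": 0, "yaw": 0}, {"tx": 0, "ty": 0, "tz": 0, "yaw": 0}, {"tx": 0, "ty": 0, "tz": 0, "yaw": 0}], "hand": 8}}

```text
time: 3.25
eef_pos: [0.3274, 0.2891, 0.0353]
eef_rot: [[-0.041, 0.999, 0.001], [0.999, 0.041, 0.001], [0.001, 0.001, -1.0]]
force: [-2.2, 3.7, 2.2]
grip_width: 0.0192
```

Run:
```python
from h import *
s=snap('wrist');c=cloud(s)*1000
cv2.imwrite('pics/w4.png',cv2.resize(s['pixels'][150:380,200:430],None,fx=2.5,fy=2.5,interpolation=cv2.INTER_CUBIC))
o=arm.get_obs();print(o['eef_pos'],o['grip_width'],o['force'])
```

```text
[0.32732048 0.28907028 0.03525432] 0.019058850343595366 [-3.27373585  4.12340917  2.80644957]
```

View pics/w4.png

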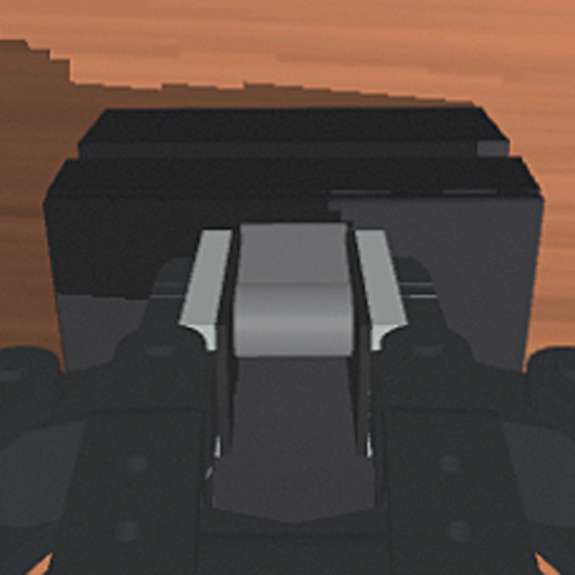

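The handle is held between the pads (width 19 mm, crop (292,320)). Now I'll swing the lid open along the arc.

>>> {"method": "step_arm", "body": {"plan": [{"tx": 5, "ty": 0, "tz": 8, "yaw": 0}, {"tx": 13, "ty": 0, "tz": 16, "yaw": 0}, {"tx": 27, "ty": 1, "tz": 28, "yaw": 0}, {"tx": 44, "ty": 2, "tz": 38, "yaw": 0}, {"tx": 63, "ty": 3, "tz": 43, "yaw": 0}]}}

```text
time: 3.92
eef_pos: [0.3898, 0.2919, 0.0782]
eef_rot: [[-0.041, 0.999, -0.002], [0.999, 0.041, 0.0], [0.0, -0.002, -1.0]]
force: [-3.5, 5.8, -2.6]
grip_width: 0.019
```

>>> {"method": "step_arm", "body": {"plan": [{"tx": 19, "ty": 1, "tz": 2, "yaw": 0}, {"tx": 38, "ty": 2, "tz": 0, "yaw": 0}, {"tx": 57, "ty": 2, "tz": -6, "yaw": 0}, {"tx": 66, "ty": 3, "tz": -10, "yaw": 0}, {"tx": 66, "ty": 3, "tz": -10, "yaw": 0}]}}

```text
time: 4.55
eef_pos: [0.4571, 0.2951, 0.0682]
eef_rot: [[-0.041, 0.999, 0.001], [0.999, 0.041, 0.001], [0.001, 0.002, -1.0]]
force: [0.8, 4.0, 4.4]
grip_width: 0.0187
```

Run:
```python
from h import *
t=snap('scene');cv2.imwrite('pics/sc5.png',cv2.resize(t['pixels'][80:210,250:400],None,fx=4,fy=4,interpolation=cv2.INTER_CUBIC))
o=arm.get_obs();print(o['eef_pos'],o['grip_width'],o['force'])
```

```text
[0.45682615 0.29503744 0.0683242 ] 0.01849010093553591 [0.58401384 3.43099617 3.96406109]
```

View pics/sc5.png

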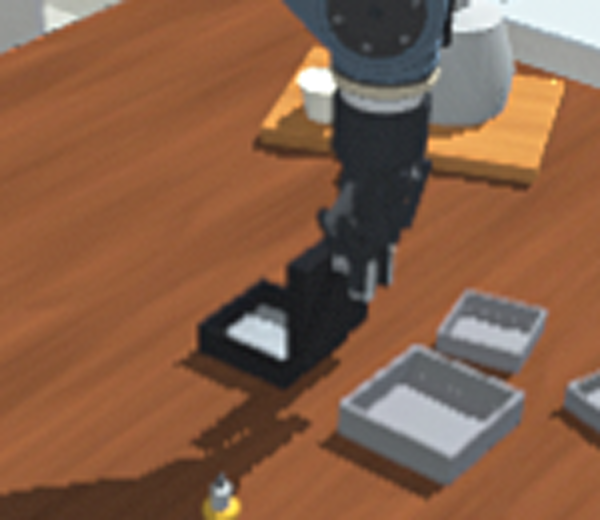

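The lid stands open, slightly past vertical at crop (330,270). I'll release, rise, and move to view the nozzle.

>>> {"method": "step_arm", "body": {"plan": [{"tx": 0, "ty": 0, "tz": 0, "yaw": 0}, {"tx": 0, "ty": 0, "tz": 0, "yaw": 0}, {"tx": 0, "ty": 0, "tz": 25, "yaw": 0}, {"tx": 0, "ty": 0, "tz": 70, "yaw": 0}, {"tx": 0, "ty": -40, "tz": 90, "yaw": 0}], "hand": 45}}

```text
time: 5.22
eef_pos: [0.4567, 0.2556, 0.1598]
eef_rot: [[-0.044, 0.999, 0.003], [0.999, 0.044, 0.001], [0.001, 0.003, -1.0]]
force: [0.1, -0.9, -0.6]
grip_width: 0.0452
```

>>> {"method": "step_arm", "body": {"plan": [{"tx": 0, "ty": -50, "tz": 0, "yaw": 0}, {"tx": 0, "ty": -100, "tz": 0, "yaw": 0}, {"tx": 5, "ty": -150, "tz": 0, "yaw": 0}, {"tx": 10, "ty": -170, "tz": -20, "yaw": 0}, {"tx": 10, "ty": -170, "tz": -20, "yaw": 0}]}}

```text
time: 5.85
eef_pos: [0.4653, 0.0835, 0.1369]
eef_rot: [[-0.039, 0.999, -0.003], [0.999, 0.039, -0.0], [-0.0, -0.003, -1.0]]
force: [-0.1, -0.2, 0.6]
grip_width: 0.0451
```

Run:
```python
from h import *
s=snap('wrist');c=cloud(s)*1000
cv2.imwrite('pics/w6.png',s['pixels'])
m=(c[...,2]>4)&(c[...,2]<45)&(abs(c[...,0]-474)<30)&(abs(c[...,1]-86)<30)
n,L,st,_=cv2.connectedComponentsWithStats(m.astype(np.uint8))
l=1+st[1:,4].argmax();P=c[L==l];print(arm.get_obs()['eef_pos'],P.min(0),P.max(0))
for lo,hi in((4,9),(27,40)):
    Q=P[(P[:,2]>lo)&(P[:,2]<hi)];print(lo,len(Q),Q.mean(0),cv2.minEnclosingCircle(Q[:,:2].astype(np.float32)))
b=s['pixels'].astype(int);ym=(b[...,2]-b[...,0]>90)&(b[...,1]>110)&m;Q=c[ym];print('brass',cv2.minEnclosingCircle(Q[:,:2].astype(np.float32)))
```

```text
[0.46568821 0.08441492 0.13756782] [459.14321835  73.96132778   4.04669975] [486.74314505 100.86064399  36.34951241]
4 370 [469.98554874  86.87404322   6.28569466] ((472.8837890625, 87.3058853149414), 13.874841690063477)
27 65 [472.29184535  87.18373686  33.51728908] ((473.0279235839844, 87.3211898803711), 3.5316567420959473)
brass ((473.08538818359375, 87.48894500732422), 13.741046905517578)
```

View pics/w6.png

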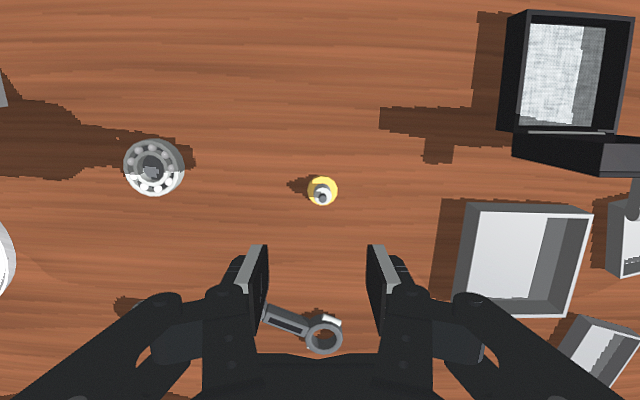

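The nozzle is at pixel (322,192), world (0.473, 0.0873). The case interior is at (565,70) with the lid open. Next I'll check the fingertip offset at this opening.

Run:
```python
from h import *
s=snap('wrist');c=cloud(s)*1000
e=arm.get_obs()['eef_pos']*1000
for u in (255,258,262,265,372,376,380):
    print([ (v,(c[v,u]-e).round(0).tolist()) for v in range(241,265,3)])
# case rim / floor
m=(c[...,2]>24)&(c[...,2]<36)&(abs(c[...,0]-361)<75)&(abs(c[...,1]-290)<60)
P=c[m];print(len(P),cv2.minAreaRect(P[:,:2].astype(np.float32)),P.min(0),P.max(0))
m=(c[...,2]>0)&(c[...,2]<9)&(abs(c[...,0]-361)<44)&(abs(c[...,1]-290)<44)
P=c[m];print(len(P),cv2.minAreaRect(P[:,:2].astype(np.float32)),P[:,2].mean())
m=(c[...,2]>38)&(c[...,2]<150)&(c[...,0]>380)&(abs(c[...,1]-290)<80)
P=c[m];print(len(P),P.min(0),P.max(0))
```

```text
[(241, [64.0, -60.0, -139.0]), (244, [-10.0, -29.0, 35.0]), (247, [-9.0, -28.0, 37.0]), (250, [-9.0, -28.0, 40.0]), (253, [-9.0, -27.0, 43.0]), (256, [-10.0, -26.0, 46.0]), (259, [-9.0, -26.0, 48.0]), (262, [-9.0, -26.0, 51.0])]
[(241, [65.0, -57.0, -141.0]), (244, [-9.0, -27.0, 34.0]), (247, [-9.0, -27.0, 36.0]), (250, [-10.0, -26.0, 41.0]), (253, [-9.0, -26.0, 42.0]), (256, [-9.0, -25.0, 45.0]), (259, [-9.0, -25.0, 48.0]), (262, [-10.0, -24.0, 52.0])]
[(241, [64.0, -53.0, -139.0]), (244, [-10.0, -25.0, 35.0]), (247, [-10.0, -25.0, 37.0]), (250, [-9.0, -25.0, 40.0]), (253, [-10.0, -24.0, 44.0]), (256, [-9.0, -24.0, 45.0]), (259, [-8.0, -24.0, 46.0]), (262, [-8.0, -23.0, 48.0])]
[(241, [64.0, -50.0, -139.0]), (244, [-10.0, -24.0, 34.0]), (247, [-9.0, -24.0, 37.0]), (250, [-9.0, -24.0, 38.0]), (253, [-7.0, -24.0, 38.0]), (256, [-6.0, -24.0, 39.0]), (259, [-5.0, -24.0, 39.0]), (262, [-4.0, -23.0, 40.0])]
[(241, [60.0, 56.0, -139.0]), (244, [-11.0, 23.0, 34.0]), (247, [-11.0, 22.0, 37.0]), (250, [-12.0, 22.0, 41.0]), (253, [-11.0, 21.0, 43.0]), (256, [-11.0, 21.0, 45.0]), (259, [-10.0, 
[... 192 characters left out ...]
1.0, 23.0, 46.0]), (259, [-12.0, 22.0, 50.0]), (262, [-11.0, 22.0, 51.0])]
[(241, [60.0, 65.0, -141.0]), (244, [-12.0, 26.0, 34.0]), (247, [-12.0, 26.0, 38.0]), (250, [-11.0, 25.0, 40.0]), (253, [-12.0, 25.0, 43.0]), (256, [-11.0, 24.0, 45.0]), (259, [-12.0, 24.0, 49.0]), (262, [-12.0, 23.0, 52.0])]
3621 ((369.7424011230469, 290.5954895019531), (115.81151580810547, 99.29688262939453), 3.0567431449890137) [310.65725763 239.25210107  24.00183448] [430.1288302  342.11136469  35.98667882]
7790 ((360.49169921875, 296.23052978515625), (88.00216674804688, 77.22621154785156), 1.5763554573059082) 2.9080701909555993
4724 [405.65162695 242.89420971  38.02885038] [456.62224733 340.40508494 127.02503949]
```

The tips sit 34 mm above the reported TCP at this opening too. For tips at z≈0.012, I go down 158.

>>> {"method": "step_arm", "body": {"plan": [{"tx": 7, "ty": 3, "tz": -50, "yaw": 0}, {"tx": 7, "ty": 3, "tz": -100, "yaw": 0}, {"tx": 7, "ty": 3, "tz": -135, "yaw": 0}, {"tx": 7, "ty": 3, "tz": -158, "yaw": 0}, {"tx": 7, "ty": 3, "tz": -158, "yaw": 0}]}}

```text
time: 6.58
eef_pos: [0.4724, 0.0885, -0.0209]
eef_rot: [[-0.043, 0.999, -0.002], [0.999, 0.043, -0.0], [-0.0, -0.002, -1.0]]
force: [-0.1, 0.3, -0.4]
grip_width: 0.0451
```

Run:
```python
from h import *
s=snap('wrist');c=cloud(s)*1000
cv2.imwrite('pics/w7.png',cv2.resize(s['pixels'][150:400,200:440],None,fx=2.4,fy=2.4,interpolation=cv2.INTER_CUBIC))
o=arm.get_obs();print(o['eef_pos'],o['grip_width'],o['force'])
e=o['eef_pos']*1000
print([(u,v,c[v,u].round(0).tolist()) for u in (258,262,376) for v in (242,245,248)])
```

```text
[ 0.47314656  0.08842723 -0.01985382] 0.045177042528697 [0.232212   0.30919141 0.69686631]
[(258, 242, [469.0, 59.0, -2.0]), (258, 245, [463.0, 62.0, 15.0]), (258, 248, [463.0, 62.0, 18.0]), (262, 242, [469.0, 61.0, -2.0]), (262, 245, [463.0, 64.0, 15.0]), (262, 248, [463.0, 64.0, 18.0]), (376, 242, [467.0, 117.0, -2.0]), (376, 245, [461.0, 113.0, 14.0]), (376, 248, [461.0, 113.0, 18.0])]
```

View pics/w7.png

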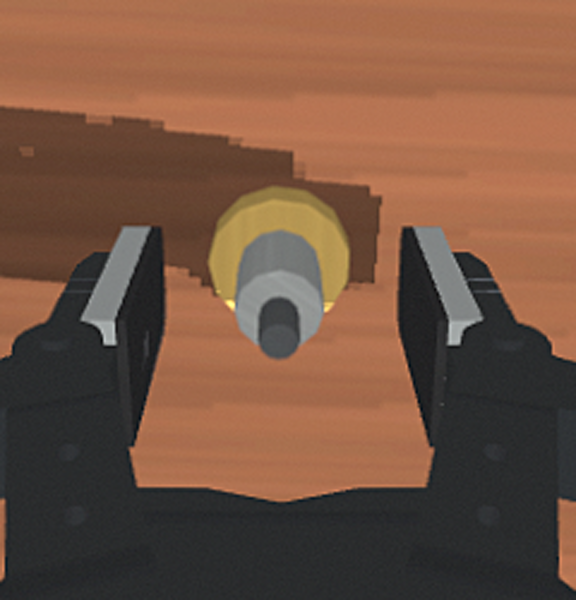

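The nozzle is centred between the pads at crop (280,310), with the tips just above the flange. Close.

>>> {"method": "step_arm", "body": {"plan": [{"tx": 0, "ty": 0, "tz": -1, "yaw": 0}, {"tx": 0, "ty": 0, "tz": -1, "yaw": 0}, {"tx": 0, "ty": 0, "tz": -1, "yaw": 0}, {"tx": 0, "ty": 0, "tz": -1, "yaw": 0}], "hand": 5, "force": 40}}

```text
time: 7.12
eef_pos: [0.4738, 0.0879, -0.0201]
eef_rot: [[-0.041, 0.999, 0.002], [0.999, 0.041, 0.0], [0.0, 0.002, -1.0]]
force: [-0.7, 1.4, 7.2]
grip_width: 0.0141
```

>>> {"method": "step_arm", "body": {"plan": [{"tx": 0, "ty": 0, "tz": 15, "yaw": 0}, {"tx": 0, "ty": 0, "tz": 50, "yaw": 0}, {"tx": 0, "ty": 0, "tz": 90, "yaw": 0}, {"tx": -20, "ty": 30, "tz": 115, "yaw": 0}, {"tx": -50, "ty": 80, "tz": 120, "yaw": 0}]}}

```text
time: 7.75
eef_pos: [0.4241, 0.1682, 0.1017]
eef_rot: [[-0.039, 0.999, 0.005], [0.999, 0.039, 0.001], [0.001, 0.005, -1.0]]
force: [0.3, 0.7, -1.4]
grip_width: 0.0143
```

Run:
```python
from h import *
s=snap('wrist');c=cloud(s)*1000
cv2.imwrite('pics/w8.png',s['pixels'])
o=arm.get_obs();print(o['eef_pos'],o['grip_width'],o['force'])
```

```text
[0.4198755  0.17252293 0.10117378] 0.014135755080967856 [-1.51561653  2.43499421 -1.15869917]
```

View pics/w8.png

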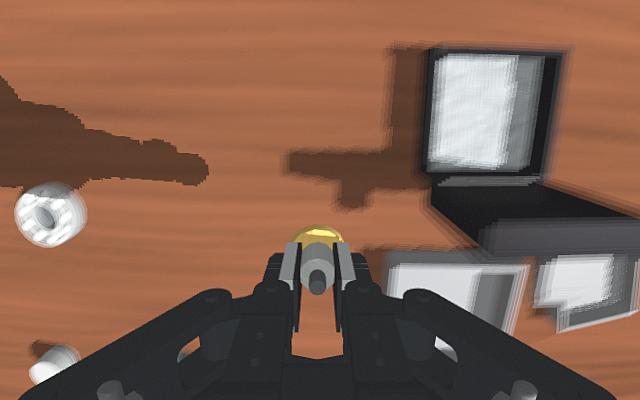

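The nozzle is held upright (318,270). Carry it to the case, well clear of the raised lid.

>>> {"method": "step_arm", "body": {"plan": [{"tx": -35, "ty": 20, "tz": 0, "yaw": 0}, {"tx": -70, "ty": 40, "tz": 0, "yaw": 0}, {"tx": -70, "ty": 80, "tz": 0, "yaw": 0}, {"tx": -70, "ty": 115, "tz": 0, "yaw": 0}, {"tx": -70, "ty": 118, "tz": 0, "yaw": 0}]}}

```text
time: 8.43
eef_pos: [0.3532, 0.2873, 0.0998]
eef_rot: [[-0.044, 0.999, 0.001], [0.999, 0.044, 0.001], [0.001, 0.001, -1.0]]
force: [-0.3, 0.3, -0.9]
grip_width: 0.0139
```

Run:
```python
from h import *
s=snap('wrist');c=cloud(s)*1000
cv2.imwrite('pics/w9.png',s['pixels'])
o=arm.get_obs();print(o['eef_pos'],o['grip_width'],o['force'])
m=(c[...,2]>25)&(c[...,2]<35)&(abs(c[...,0]-361)<75)&(abs(c[...,1]-290)<60)
P=c[m];print(len(P),cv2.minAreaRect(P[:,:2].astype(np.float32)),np.percentile(P,[1,99],axis=0))
t=snap('scene');cv2.imwrite('pics/sc9.png',cv2.resize(t['pixels'][80:210,250:400],None,fx=4,fy=4,interpolation=cv2.INTER_CUBIC))
```

```text
[0.35301799 0.28643337 0.09955721] 0.01428322905441431 [ 0.80952279 -0.13276211 -0.43620499]
2404 ((368.7198181152344, 290.7747497558594), (113.05194091796875, 95.8427505493164), 2.723951578140259) [[311.75501397 241.37899316  25.27709969]
 [417.8380222  339.25031263  33.77578014]]
```

View pics/w9.png

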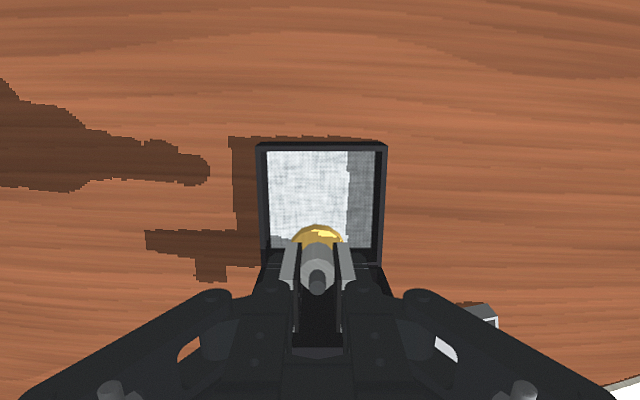

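View pics/sc9.png

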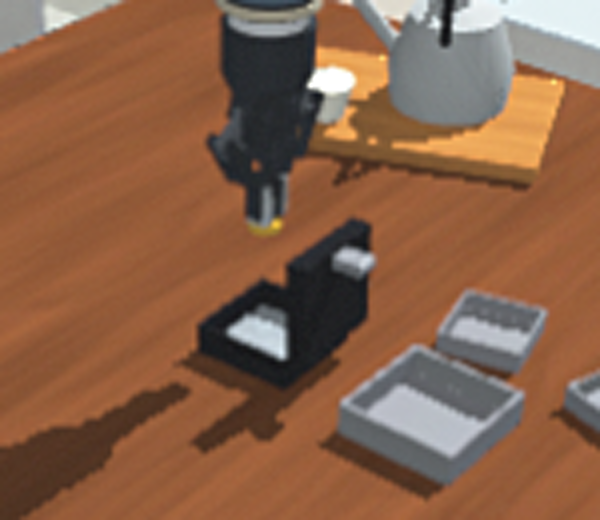

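The nozzle hangs over the case floor (318,235), and the lid at scene crop (335,280) is clear. Lower it in.

>>> {"method": "step_arm", "body": {"plan": [{"tx": -1, "ty": 3, "tz": -40, "yaw": 0}, {"tx": -1, "ty": 3, "tz": -80, "yaw": 0}, {"tx": -1, "ty": 3, "tz": -105, "yaw": 0}, {"tx": -1, "ty": 3, "tz": -114, "yaw": 0}, {"tx": -1, "ty": 3, "tz": -115, "yaw": 0}]}}

```text
time: 9.15
eef_pos: [0.3523, 0.2881, -0.0158]
eef_rot: [[-0.041, 0.999, -0.0], [0.999, 0.041, -0.0], [-0.0, -0.0, -1.0]]
force: [0.2, -0.4, -0.5]
grip_width: 0.0144
```

>>> {"method": "step_arm", "body": {"plan": [{"tx": 0, "ty": 0, "tz": -1, "yaw": 0}, {"tx": 0, "ty": 0, "tz": -1, "yaw": 0}]}}

```text
time: 9.4
eef_pos: [0.3526, 0.2885, -0.0161]
eef_rot: [[-0.041, 0.999, 0.001], [0.999, 0.041, 0.0], [0.0, 0.001, -1.0]]
force: [-1.8, -4.0, 7.7]
grip_width: 0.0145
```

Contact with the floor (about 8 N upward). I'll release gently and lift.

>>> {"method": "step_arm", "body": {"plan": [{"tx": 0, "ty": 0, "tz": 0, "yaw": 0}, {"tx": 0, "ty": 0, "tz": 0, "yaw": 0}, {"tx": 0, "ty": 0, "tz": 0, "yaw": 0}, {"tx": 0, "ty": 0, "tz": 20, "yaw": 0}, {"tx": 0, "ty": 0, "tz": 70, "yaw": 0}], "hand": 36}}

```text
time: 10.02
eef_pos: [0.3511, 0.2879, 0.0523]
eef_rot: [[-0.041, 0.999, -0.003], [0.999, 0.041, -0.002], [-0.002, -0.003, -1.0]]
force: [-0.6, 0.6, 0.1]
grip_width: 0.036
```

>>> {"method": "step_arm", "body": {"plan": [{"tx": 0, "ty": 0, "tz": 50, "yaw": 0}, {"tx": 0, "ty": 0, "tz": 90, "yaw": 0}, {"tx": 0, "ty": 0, "tz": 115, "yaw": 0}]}}

```text
time: 10.4
eef_pos: [0.3525, 0.2889, 0.1698]
eef_rot: [[-0.041, 0.999, 0.002], [0.999, 0.041, 0.001], [0.001, 0.002, -1.0]]
force: [-0.6, 1.3, -0.3]
grip_width: 0.0359
```

Run:
```python
from h import *
s=snap('wrist');c=cloud(s)*1000
cv2.imwrite('pics/w10.png',s['pixels'])
o=arm.get_obs();print(o['eef_pos'],o['grip_width'],o['force'])
m=(c[...,2]>9)&(c[...,2]<45)&(abs(c[...,0]-355)<32)&(abs(c[...,1]-290)<32)
P=c[m];print(len(P),P.min(0),P.max(0))
Q=P[P[:,2]>32];print(Q.mean(0))
```

```text
[0.35345167 0.28957156 0.17207664] 0.03591143048996472 [1.34386913 0.57370691 3.93149884]
572 [338.64823001 274.49025576   9.03075952] [365.63759968 300.84855563  39.98756619]
[351.25085271 287.662608    37.53914931]
```

View pics/w10.png

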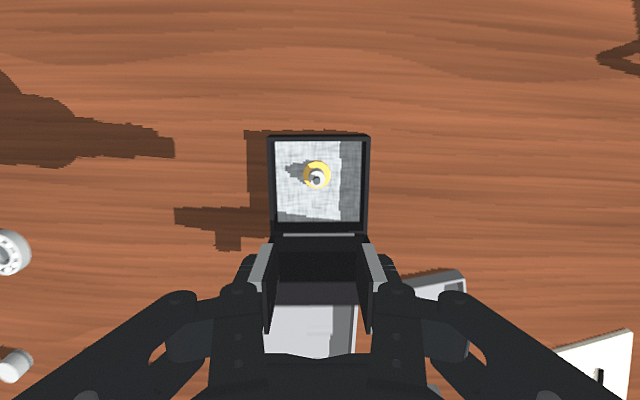

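The nozzle stands in the case at (316,177), world (0.3515, 0.2876), top at 40 mm, as expected. Now I'll regrasp the handle where I left it, at TCP (0.457, 0.295, 0.068).

>>> {"method": "step_arm", "body": {"plan": [{"tx": 50, "ty": 3, "tz": 0, "yaw": 0}, {"tx": 104, "ty": 6, "tz": 0, "yaw": 0}, {"tx": 104, "ty": 6, "tz": -40, "yaw": 0}, {"tx": 104, "ty": 6, "tz": -80, "yaw": 0}, {"tx": 104, "ty": 6, "tz": -102, "yaw": 0}], "hand": 45}}

```text
time: 11.08
eef_pos: [0.4551, 0.294, 0.0632]
eef_rot: [[-0.041, 0.999, -0.003], [0.999, 0.041, -0.001], [-0.001, -0.003, -1.0]]
force: [-0.3, 0.1, 0.9]
grip_width: 0.0451
```

>>> {"method": "step_arm", "body": {"plan": [{"tx": 0, "ty": 0, "tz": 0, "yaw": 0}, {"tx": 0, "ty": 0, "tz": 0, "yaw": 0}, {"tx": 0, "ty": 0, "tz": 0, "yaw": 0}, {"tx": 0, "ty": 0, "tz": 0, "yaw": 0}], "hand": 8}}

```text
time: 11.58
eef_pos: [0.4552, 0.2949, 0.066]
eef_rot: [[-0.041, 0.999, -0.001], [0.999, 0.041, 0.0], [0.0, -0.001, -1.0]]
force: [-3.8, 3.7, -9.0]
grip_width: 0.0191
```

Run:
```python
from h import *
o=arm.get_obs();print(o['eef_pos'],o['grip_width'],o['force'])
import math
r=96.6;h=(411,None)
for th in (1.6,1.5,1.3,1.1,.9,.7,.5,.3,.15,.05,0):
    a=math.radians(27.1)+th;a0=math.radians(27.1)+1.6
    print(th,round(-r*math.cos(a)+r*math.cos(a0),1),round(r*math.sin(a)-r*math.sin(a0),1))
```

```text
[0.45523606 0.2948917  0.06596023] 0.019144632876518748 [-3.76111059  3.70065807 -9.0088988 ]
1.6 0.0 0.0
1.5 -8.7 4.2
1.3 -27.1 10.0
1.1 -46.3 11.9
0.9 -65.5 10.0
0.7 -83.9 4.4
0.5 -100.9 -4.8
0.3 -115.6 -17.2
0.15 -125.0 -28.3
0.05 -130.2 -36.4
0 -132.5 -40.7
```

>>> {"method": "step_arm", "body": {"plan": [{"tx": -9, "ty": 0, "tz": 4, "yaw": 0}, {"tx": -27, "ty": -1, "tz": 10, "yaw": 0}, {"tx": -46, "ty": -2, "tz": 12, "yaw": 0}, {"tx": -65, "ty": -3, "tz": 10, "yaw": 0}, {"tx": -84, "ty": -3, "tz": 4, "yaw": 0}]}}

```text
time: 12.2
eef_pos: [0.3725, 0.2915, 0.0716]
eef_rot: [[-0.042, 0.999, 0.004], [0.999, 0.042, 0.001], [0.001, 0.004, -1.0]]
force: [8.4, -7.7, -4.6]
grip_width: 0.0186
```

>>> {"method": "step_arm", "body": {"plan": [{"tx": -17, "ty": -1, "tz": -9, "yaw": 0}, {"tx": -32, "ty": -1, "tz": -22, "yaw": 0}, {"tx": -41, "ty": -2, "tz": -33, "yaw": 0}, {"tx": -46, "ty": -2, "tz": -41, "yaw": 0}, {"tx": -48, "ty": -2, "tz": -44, "yaw": 0}]}}

```text
time: 12.82
eef_pos: [0.3238, 0.2892, 0.027]
eef_rot: [[-0.042, 0.999, 0.001], [0.999, 0.042, -0.0], [-0.0, 0.001, -1.0]]
force: [2.5, -8.1, 5.2]
grip_width: 0.0191
```

Run:
```python
from h import *
s=snap('wrist');c=cloud(s)*1000
o=arm.get_obs();print(o['eef_pos'],o['grip_width'],o['force'])
t=snap('side');cv2.imwrite('pics/si11.png',cv2.resize(t['pixels'][100:210,160:300],None,fx=4,fy=4,interpolation=cv2.INTER_CUBIC))
```

```text
[0.32357982 0.28915727 0.02681208] 0.018918758974099083 [ 0.08394796 -7.22581783  1.69933616]
```

View pics/si11.png

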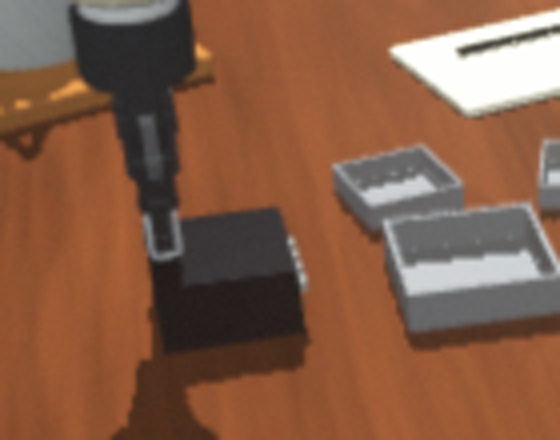

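The lid looks shut, with no gap visible at crop (235,300). Press a little more, then release.

>>> {"method": "step_arm", "body": {"plan": [{"tx": 0, "ty": 0, "tz": -3, "yaw": 0}, {"tx": 0, "ty": 0, "tz": -4, "yaw": 0}, {"tx": 0, "ty": 0, "tz": -4, "yaw": 0}]}}

```text
time: 13.3
eef_pos: [0.3234, 0.2893, 0.025]
eef_rot: [[-0.042, 0.999, 0.001], [0.999, 0.042, -0.0], [-0.0, 0.0, -1.0]]
force: [-14.6, -12.9, 46.0]
grip_width: 0.019
```

>>> {"method": "step_arm", "body": {"plan": [{"tx": 0, "ty": 0, "tz": 0, "yaw": 0}, {"tx": 0, "ty": 0, "tz": 0, "yaw": 0}, {"tx": 0, "ty": 0, "tz": 15, "yaw": 0}, {"tx": 0, "ty": 0, "tz": 60, "yaw": 0}, {"tx": 10, "ty": -20, "tz": 110, "yaw": 0}], "hand": 45}}

```text
time: 13.92
eef_pos: [0.3337, 0.2698, 0.1338]
eef_rot: [[-0.043, 0.999, -0.0], [0.999, 0.043, -0.0], [-0.0, -0.0, -1.0]]
force: [0.8, -0.2, 0.7]
grip_width: 0.0451
```

Run:
```python
from h import *
for n in ('wrist','scene'):
    s=snap(n);c=cloud(s)*1000
    if n=='wrist': cv2.imwrite('pics/w12.png',s['pixels'])
    m=(c[...,2]>44)&(c[...,2]<60)&(abs(c[...,0]-376)<32)&(abs(c[...,1]-290)<44)
    P=c[m];A=np.c_[P[:,:2],np.ones(len(P))];k=np.linalg.lstsq(A,P[:,2],rcond=None)[0];print(n,len(P),k,P[:,2].mean())
print(arm.get_obs()['eef_pos'])
```

```text
wrist 6705 [2.18547924e-03 1.97340285e-04 4.75624106e+01] 48.43339806272437
scene 254 [-9.25184079e-03  3.70939082e-03  5.06118348e+01] 48.19682462840703
[0.3366389  0.27011776 0.13693435]
```

Lid shut: plane slope is about 0 in both views. Now the bearing.

>>> {"method": "step_arm", "body": {"plan": [{"tx": 20, "ty": -60, "tz": 0, "yaw": 0}, {"tx": 40, "ty": -120, "tz": 0, "yaw": 0}, {"tx": 60, "ty": -180, "tz": 0, "yaw": 0}, {"tx": 80, "ty": -240, "tz": 0, "yaw": 0}, {"tx": 100, "ty": -298, "tz": 0, "yaw": 0}], "hand": 80}}

```text
time: 14.65
eef_pos: [0.4338, -0.0286, 0.1323]
eef_rot: [[-0.041, 0.999, 0.001], [0.999, 0.041, -0.0], [-0.0, 0.001, -1.0]]
force: [1.6, 0.9, 0.2]
grip_width: 0.08
```

>>> {"method": "step_arm", "body": {"plan": [{"tx": 12, "ty": -35, "tz": 0, "yaw": 0}, {"tx": 12, "ty": -35, "tz": 0, "yaw": 0}, {"tx": 12, "ty": -35, "tz": 0, "yaw": 0}]}}

```text
time: 15.02
eef_pos: [0.4451, -0.061, 0.1318]
eef_rot: [[-0.041, 0.999, -0.001], [0.999, 0.041, 0.0], [0.0, -0.001, -1.0]]
force: [-0.5, 0.4, 0.2]
grip_width: 0.0799
```

Run:
```python
from h import *
s=snap('wrist');c=cloud(s)*1000
cv2.imwrite('pics/w13.png',s['pixels'])
o=arm.get_obs();e=o['eef_pos']*1000;print(e,o['grip_width'])
m=(c[...,2]>4)&(c[...,2]<22)&(abs(c[...,0]-456)<45)&(abs(c[...,1]+68)<45)
n,L,st,_=cv2.connectedComponentsWithStats(m.astype(np.uint8));P=c[L==1+st[1:,4].argmax()]
print(cv2.minEnclosingCircle(P[:,:2].astype(np.float32)),P[:,2].max())
f=c[200:330]; m=(f[...,2]-e[2]>20)&(f[...,2]-e[2]<60)&(abs(f[...,0]-e[0])<25)&(abs(f[...,1]-e[1])<60)
Q=f[m]-e;print('tip',Q[Q[:,1]<0].min(0),Q[Q[:,1]>0].min(0),Q[Q[:,1]<0].max(0))
```

```text
[445.10463568 -60.73615138 131.86379473] 0.08013795491002804
((456.095947265625, -68.23221588134766), 25.931324005126953) 17.296294714009896
tip [ -9.12521638 -54.89675616  37.34165342] [-12.72541166  38.28514383  38.23972938] [ 13.83190276 -39.81801169  59.9956773 ]
```

View pics/w13.png

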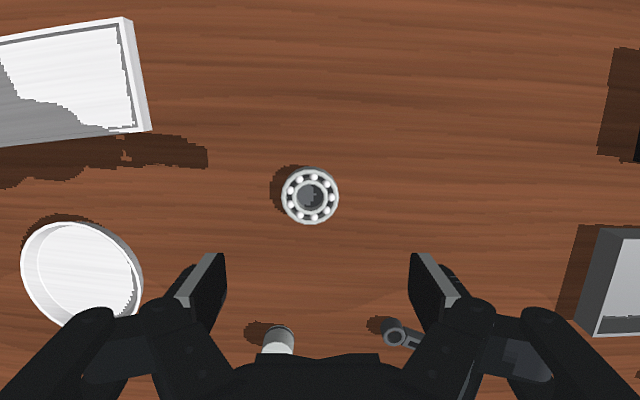

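The bearing is at (310,196), world (0.456, -0.068), 52 mm across. Only one is in view. Descend and grip.

>>> {"method": "step_arm", "body": {"plan": [{"tx": 11, "ty": -7, "tz": -50, "yaw": 0}, {"tx": 11, "ty": -7, "tz": -100, "yaw": 0}, {"tx": 11, "ty": -7, "tz": -140, "yaw": 0}, {"tx": 11, "ty": -7, "tz": -161, "yaw": 0}, {"tx": 11, "ty": -7, "tz": -162, "yaw": 0}]}}

```text
time: 15.7
eef_pos: [0.4555, -0.0674, -0.031]
eef_rot: [[-0.043, 0.999, -0.003], [0.999, 0.043, 0.001], [0.001, -0.003, -1.0]]
force: [-0.7, 0.5, 0.4]
grip_width: 0.0801
```

>>> {"method": "step_arm", "body": {"plan": [{"tx": 0, "ty": 0, "tz": 0, "yaw": 0}, {"tx": 0, "ty": 0, "tz": 0, "yaw": 0}, {"tx": 0, "ty": 0, "tz": 0, "yaw": 0}, {"tx": 0, "ty": 0, "tz": 0, "yaw": 0}], "hand": 40}}

```text
time: 16.2
eef_pos: [0.4573, -0.0685, -0.0287]
eef_rot: [[-0.042, 0.999, 0.002], [0.999, 0.042, -0.0], [-0.0, 0.002, -1.0]]
force: [-2.4, 1.6, 10.8]
grip_width: 0.0507
```

>>> {"method": "step_arm", "body": {"plan": [{"tx": 0, "ty": 0, "tz": 20, "yaw": 0}, {"tx": 0, "ty": 0, "tz": 60, "yaw": 0}, {"tx": 10, "ty": -30, "tz": 90, "yaw": 0}, {"tx": 30, "ty": -80, "tz": 100, "yaw": 0}, {"tx": 50, "ty": -120, "tz": 100, "yaw": 0}]}}

```text
time: 16.82
eef_pos: [0.5078, -0.1905, 0.072]
eef_rot: [[-0.041, 0.999, 0.003], [0.999, 0.041, -0.002], [-0.002, 0.003, -1.0]]
force: [-0.1, -0.1, -2.6]
grip_width: 0.0504
```

Run:
```python
from h import *
s=snap('wrist');c=cloud(s)*1000
cv2.imwrite('pics/w14.png',s['pixels'])
o=arm.get_obs();e=o['eef_pos']*1000;print(e,o['grip_width'])
for n in('scene','side','wrist'):
    t=s if n=='wrist' else snap(n);c=cloud(t)*1000
    b=t['pixels'].astype(int)
    m=(c[...,2]>1)&(c[...,2]<24)&(np.hypot(c[...,0]-551,c[...,1]+290)<90)&(b.max(2)-b.min(2)<50)
    k,L,st,_=cv2.connectedComponentsWithStats(m.astype(np.uint8));P=c[L==1+st[1:,4].argmax()]
    print(n,len(P),cv2.minEnclosingCircle(P[:,:2].astype(np.float32)),P[:,2].max())
    m=(c[...,2]>1)&(c[...,2]<24)&(abs(c[...,0]-367)<70)&(abs(c[...,1]+294)<100)&(b.max(2)-b.min(2)<50)
    k,L,st,_=cv2.connectedComponentsWithStats(m.astype(np.uint8));P=c[L==1+st[1:,4].argmax()]
    print(n,len(P),cv2.minAreaRect(P[:,:2].astype(np.float32)))
```

```text
[ 509.98852568 -194.5885798    71.92048478] 0.050162191725433465
scene 1846 ((547.1017456054688, -292.491943359375), 72.04238891601562) 20.974809215804633
scene 1810 ((366.0470275878906, -293.4039611816406), (108.90509033203125, 167.8376007080078), 10.411004066467285)
side 3994 ((546.892333984375, -293.5241394042969), 84.38993835449219) 23.01694807471355
side 4661 ((367.09381103515625, -292.7774963378906), (99.3969955444336, 188.98570251464844), 6.402196884155273)
wrist 15137 ((552.0531616210938, -295.0567626953125), 64.0759048461914) 18.541562587729793
wrist 14473 ((389.9624328613281, -294.0624084472656), (47.965797424316406, 159.4957733154297), 6.435824871063232)
```

View pics/w14.png

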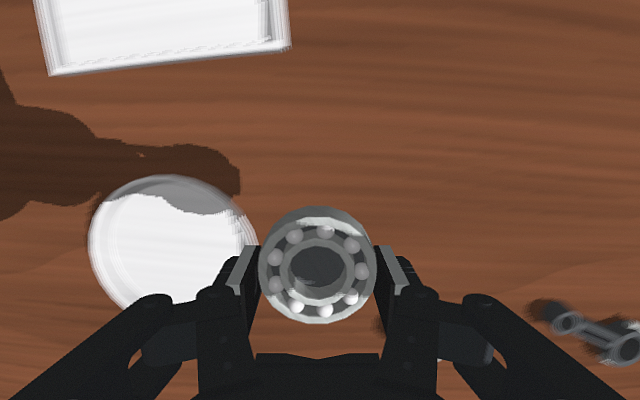

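The bearing is gripped at (318,262), 50 mm. The dish centre is about (0.551, -0.293). Carry it over and lower.

>>> {"method": "step_arm", "body": {"plan": [{"tx": 20, "ty": -45, "tz": 0, "yaw": 0}, {"tx": 42, "ty": -96, "tz": 0, "yaw": 0}, {"tx": 42, "ty": -98, "tz": -30, "yaw": 0}, {"tx": 42, "ty": -98, "tz": -65, "yaw": 0}, {"tx": 42, "ty": -98, "tz": -90, "yaw": 0}]}}

```text
time: 17.6
eef_pos: [0.5478, -0.2853, -0.0213]
eef_rot: [[-0.042, 0.999, -0.001], [0.999, 0.042, 0.001], [0.001, -0.001, -1.0]]
force: [-0.4, 0.9, -1.7]
grip_width: 0.0503
```

Run:
```python
from h import *
s=snap('wrist')
cv2.imwrite('pics/w15.png',s['pixels'])
o=arm.get_obs();print(o['eef_pos'],o['force'],o['grip_width'])
```

```text
[ 0.54634009 -0.28435114 -0.02409841] [-3.32017371  2.47101799 -5.12333981] 0.05038100673095253
```

View pics/w15.png

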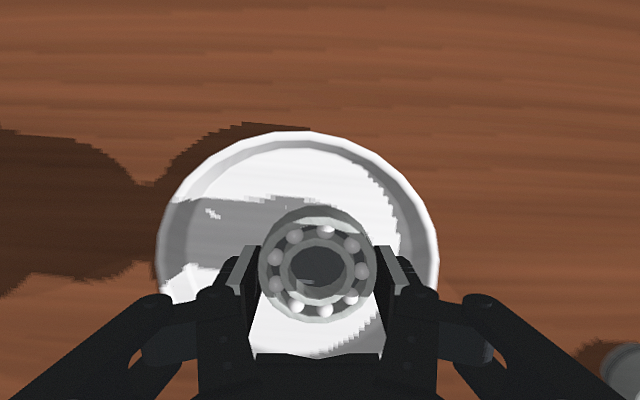

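>>> {"method": "step_arm", "body": {"plan": [{"tx": 0, "ty": 0, "tz": 3, "yaw": 0}, {"tx": 3, "ty": -7, "tz": 3, "yaw": 0}, {"tx": 3, "ty": -7, "tz": -1, "yaw": 0}, {"tx": 3, "ty": -7, "tz": -2, "yaw": 0}]}}

```text
time: 18.15
eef_pos: [0.5515, -0.2937, -0.0221]
eef_rot: [[-0.041, 0.999, 0.0], [0.999, 0.041, -0.0], [-0.0, 0.0, -1.0]]
force: [-1.4, 0.4, -2.6]
grip_width: 0.0503
```

>>> {"method": "step_arm", "body": {"plan": [{"tx": 0, "ty": 0, "tz": 0, "yaw": 0}, {"tx": 0, "ty": 0, "tz": 0, "yaw": 0}, {"tx": 0, "ty": 0, "tz": 10, "yaw": 0}, {"tx": 0, "ty": 0, "tz": 60, "yaw": 0}, {"tx": 10, "ty": 30, "tz": 110, "yaw": 0}], "hand": 60}}

```text
time: 18.77
eef_pos: [0.5613, -0.2646, 0.0898]
eef_rot: [[-0.039, 0.999, 0.0], [0.999, 0.039, -0.0], [-0.0, 0.0, -1.0]]
force: [1.2, 0.9, 0.7]
grip_width: 0.0604
```

Run:
```python
from h import *
s=snap('wrist');c=cloud(s)*1000
cv2.imwrite('pics/w16.png',s['pixels'])
o=arm.get_obs();print(o['eef_pos'],o['force'],o['grip_width'])
m=(c[...,2]>15)&(c[...,2]<30)&(np.hypot(c[...,0]-550,c[...,1]+290)<40)
P=c[m];print(cv2.minEnclosingCircle(P[:,:2].astype(np.float32)),P[:,2].mean())
```

```text
[ 0.56530498 -0.26197888  0.09670508] [5.50014467 1.95974457 6.9821533 ] 0.06008426524983335
((550.5299682617188, -294.1199645996094), 25.900493621826172) 18.256602094730933
```

View pics/w16.png

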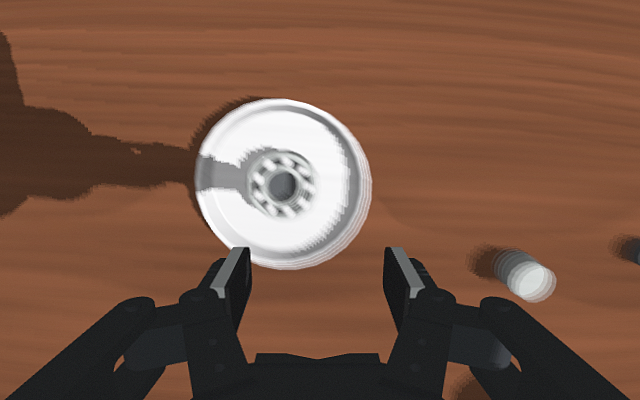

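The bearing lies in the dish at (283,183), world (0.5505, -0.294), centred. Next is the tappet near (0.617, -0.096).

>>> {"method": "step_arm", "body": {"plan": [{"tx": 15, "ty": 50, "tz": 10, "yaw": 0}, {"tx": 30, "ty": 100, "tz": 20, "yaw": 0}, {"tx": 43, "ty": 150, "tz": 20, "yaw": 0}, {"tx": 43, "ty": 170, "tz": 20, "yaw": 0}, {"tx": 43, "ty": 170, "tz": 20, "yaw": 0}], "hand": 60}}

```text
time: 19.45
eef_pos: [0.6044, -0.0928, 0.1081]
eef_rot: [[-0.043, 0.999, 0.0], [0.999, 0.043, -0.0], [-0.0, 0.0, -1.0]]
force: [1.1, -0.9, 0.4]
grip_width: 0.0603
```

Run:
```python
from h import *
s=snap('wrist');c=cloud(s)*1000
cv2.imwrite('pics/w17.png',s['pixels'])
o=arm.get_obs();print(o['eef_pos'],o['force'],o['grip_width'])
m=(c[...,2]>20)&(c[...,2]<36)&(np.hypot(c[...,0]-617,c[...,1]+96)<35)
P=c[m];print(cv2.minEnclosingCircle(P[:,:2].astype(np.float32)),P[:,2].mean())
```

```text
[ 0.60439701 -0.09394404  0.10799915] [-0.46887062  0.69210507 -0.10391693] 0.060085301415397474
((617.7489013671875, -95.70464324951172), 15.951356887817383) 26.17723685872693
```

View pics/w17.png

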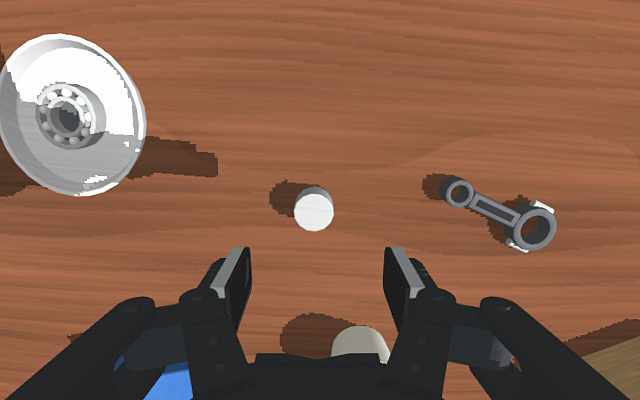

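The tappet is at (314,211), world (0.6177, -0.0957).

>>> {"method": "step_arm", "body": {"plan": [{"tx": 13, "ty": -2, "tz": -45, "yaw": 0}, {"tx": 13, "ty": -2, "tz": -90, "yaw": 0}, {"tx": 13, "ty": -2, "tz": -120, "yaw": 0}, {"tx": 13, "ty": -2, "tz": -135, "yaw": 0}, {"tx": 13, "ty": -2, "tz": -135, "yaw": 0}]}}

```text
time: 20.12
eef_pos: [0.6172, -0.0964, -0.0275]
eef_rot: [[-0.04, 0.999, -0.001], [0.999, 0.04, 0.0], [0.0, -0.001, -1.0]]
force: [0.4, 0.1, -0.2]
grip_width: 0.0603
```

>>> {"method": "step_arm", "body": {"plan": [{"tx": 0, "ty": 0, "tz": 0, "yaw": 0}, {"tx": 0, "ty": 0, "tz": 0, "yaw": 0}, {"tx": 0, "ty": 0, "tz": 0, "yaw": 0}, {"tx": 0, "ty": 0, "tz": 0, "yaw": 0}], "hand": 20}}

```text
time: 20.62
eef_pos: [0.6184, -0.096, -0.0256]
eef_rot: [[-0.041, 0.999, 0.002], [0.999, 0.041, -0.001], [-0.001, 0.002, -1.0]]
force: [-0.7, -0.7, 6.3]
grip_width: 0.0306
```

>>> {"method": "step_arm", "body": {"plan": [{"tx": 0, "ty": 0, "tz": 20, "yaw": 0}, {"tx": 0, "ty": 0, "tz": 60, "yaw": 0}, {"tx": -5, "ty": 40, "tz": 110, "yaw": 0}, {"tx": -15, "ty": 90, "tz": 115, "yaw": 0}, {"tx": -28, "ty": 145, "tz": 115, "yaw": 0}]}}

```text
time: 21.25
eef_pos: [0.5901, 0.0507, 0.0905]
eef_rot: [[-0.041, 0.999, 0.004], [0.999, 0.041, 0.0], [-0.0, 0.004, -1.0]]
force: [0.8, 0.5, -0.7]
grip_width: 0.0304
```

>>> {"method": "step_arm", "body": {"plan": [{"tx": -15, "ty": 55, "tz": 0, "yaw": 0}, {"tx": -30, "ty": 110, "tz": 0, "yaw": 0}, {"tx": -45, "ty": 160, "tz": 0, "yaw": 0}, {"tx": -55, "ty": 210, "tz": 0, "yaw": 0}, {"tx": -55, "ty": 233, "tz": 0, "yaw": 0}]}}

```text
time: 21.88
eef_pos: [0.534, 0.2848, 0.0893]
eef_rot: [[-0.044, 0.999, 0.001], [0.999, 0.044, 0.001], [0.001, 0.001, -1.0]]
force: [0.6, -0.5, -0.1]
grip_width: 0.0303
```

Run:
```python
from h import *
s=snap('wrist');c=cloud(s)*1000
cv2.imwrite('pics/w18.png',s['pixels'])
o=arm.get_obs();print(o['eef_pos'],o['force'],o['grip_width'])
m=(c[...,2]>24)&(c[...,2]<36)&(abs(c[...,0]-535)<62)&(abs(c[...,1]-283)<62)
P=c[m];print(cv2.minAreaRect(P[:,:2].astype(np.float32)),P[:,2].mean())
```

```text
[0.53445625 0.28618425 0.08921068] [-1.88696437  1.31549139 -0.69282638] 0.0305532990439664
((534.9863891601562, 283.6186218261719), (109.86001586914062, 110.48723602294922), 0.6112039685249329) 28.177350105603136
```

View pics/w18.png

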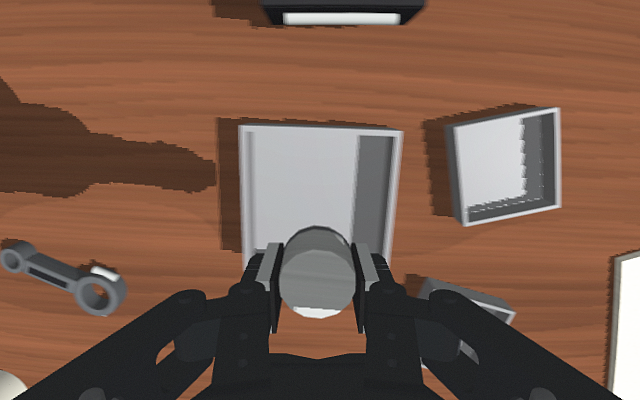

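The tappet is held over the 110 mm bin (320,200), measured 110×110 and centred at (0.535, 0.2836). Lower and release.

>>> {"method": "step_arm", "body": {"plan": [{"tx": 1, "ty": -1, "tz": -40, "yaw": 0}, {"tx": 1, "ty": -1, "tz": -80, "yaw": 0}, {"tx": 1, "ty": -1, "tz": -104, "yaw": 0}, {"tx": 1, "ty": -1, "tz": -110, "yaw": 0}, {"tx": 1, "ty": -1, "tz": -111, "yaw": 0}]}}

```text
time: 22.55
eef_pos: [0.5359, 0.2806, -0.0216]
eef_rot: [[-0.041, 0.999, -0.0], [0.999, 0.041, -0.0], [-0.0, -0.0, -1.0]]
force: [-8.0, -4.7, 14.0]
grip_width: 0.0307
```

>>> {"method": "step_arm", "body": {"plan": [{"tx": 0, "ty": 0, "tz": 0, "yaw": 0}, {"tx": 0, "ty": 0, "tz": 0, "yaw": 0}, {"tx": 0, "ty": 0, "tz": 0, "yaw": 0}, {"tx": 0, "ty": 0, "tz": 15, "yaw": 0}, {"tx": 0, "ty": 0, "tz": 70, "yaw": 0}], "hand": 50}}

```text
time: 23.18
eef_pos: [0.534, 0.2807, 0.0461]
eef_rot: [[-0.041, 0.999, -0.004], [0.999, 0.041, -0.002], [-0.002, -0.005, -1.0]]
force: [0.1, 0.2, 0.0]
grip_width: 0.0499
```

>>> {"method": "step_arm", "body": {"plan": [{"tx": 0, "ty": 0, "tz": 40, "yaw": 0}, {"tx": 0, "ty": -20, "tz": 60, "yaw": 0}]}}

```text
time: 23.42
eef_pos: [0.5365, 0.2623, 0.1104]
eef_rot: [[-0.043, 0.999, 0.004], [0.999, 0.043, 0.002], [0.002, 0.004, -1.0]]
force: [1.4, -0.4, -0.8]
grip_width: 0.0502
```

Run:
```python
from h import *
s=snap('wrist');c=cloud(s)*1000
cv2.imwrite('pics/w19.png',s['pixels'])
o=arm.get_obs();print(o['eef_pos'],o['force'],o['grip_width'])
m=(c[...,2]>24)&(c[...,2]<42)&(np.hypot(c[...,0]-535,c[...,1]-283)<38)
P=c[m];print(cv2.minEnclosingCircle(P[:,:2].astype(np.float32)),P[:,2].mean(),P[:,2].max())
for n in('scene','side'):
    t=snap(n);c=cloud(t)*1000;b=t['pixels'].astype(int)
    m=(c[...,2]>6)&(c[...,2]<24)&(np.hypot(c[...,0]-616,c[...,1]-63)<75)
    k,L,st,_=cv2.connectedComponentsWithStats(m.astype(np.uint8));P=c[L==1+st[1:,4].argmax()]
    r=cv2.minAreaRect(P[:,:2].astype(np.float32));print(n,r,cv2.boxPoints(r).round().tolist())
```

```text
[0.53718682 0.2601759  0.11192627] [ 2.91619935 -0.39593852  1.33260481] 0.05022514755270424
((535.4374389648438, 279.9786682128906), 15.937431335449219) 30.251174903426563 32.55818409818784
scene ((612.0567626953125, 65.95114135742188), (106.47822570800781, 45.29383087158203), 59.82881546020508) [[566.0, 31.0], [605.0, 9.0], [658.0, 101.0], [619.0, 123.0]]
side ((619.029296875, 63.43497848510742), (111.90815734863281, 43.76134490966797), 74.59838104248047) [[583.0, 15.0], [625.0, 4.0], [655.0, 112.0], [613.0, 123.0]]
```

View pics/w19.png

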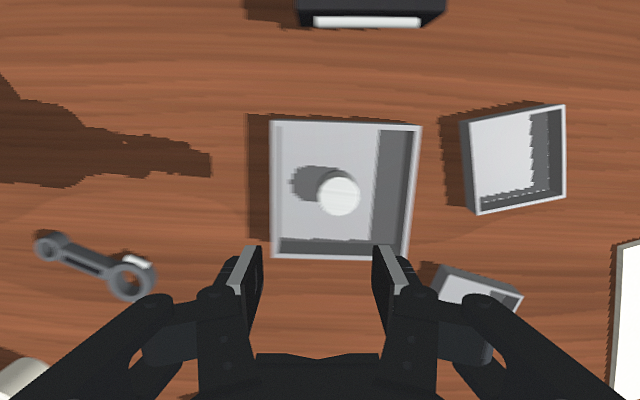

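The tappet stands in the bin at (338,193), 3 mm off centre. Now over the rod at about (0.615, 0.064).

>>> {"method": "step_arm", "body": {"plan": [{"tx": 15, "ty": -50, "tz": 10, "yaw": 0}, {"tx": 30, "ty": -100, "tz": 20, "yaw": 0}, {"tx": 50, "ty": -150, "tz": 20, "yaw": 0}, {"tx": 60, "ty": -195, "tz": 20, "yaw": 0}, {"tx": 60, "ty": -195, "tz": 20, "yaw": 0}]}}

```text
time: 24.2
eef_pos: [0.5957, 0.0642, 0.1257]
eef_rot: [[-0.038, 0.999, -0.001], [0.999, 0.038, -0.0], [-0.0, -0.001, -1.0]]
force: [-0.2, 0.4, -0.0]
grip_width: 0.0499
```

Run:
```python
from h import *
s=snap('wrist');c=cloud(s)*1000
cv2.imwrite('pics/w20.png',s['pixels'])
o=arm.get_obs();print(o['eef_pos'],o['force'],o['grip_width'],o['q'])
m=(c[...,2]>5)&(c[...,2]<24)&(np.hypot(c[...,0]-616,c[...,1]-63)<75)
k,L,st,_=cv2.connectedComponentsWithStats(m.astype(np.uint8));P=c[L==1+st[1:,4].argmax()]
r=cv2.minAreaRect(P[:,:2].astype(np.float32));print(r,cv2.boxPoints(r).round().tolist())
q=P[P[:,2]>8][:,:2]
# big eye / small eye centers via distance from the ends along the long axis
w,h=r[1];a=np.radians(r[2]);d=np.array([np.cos(a),np.sin(a)]) if w>h else np.array([-np.sin(a),np.cos(a)])
t=(q-np.array(r[0]))@d
for sgn in(1,-1):
    e=q[(t*sgn)>np.max(t*sgn)-34]; print(sgn*d,cv2.minEnclosingCircle(e.astype(np.float32)))
n=np.array([-d[1],d[0]])
for k in range(-50,55,8):
    e=q[abs(t-k)<3];w=(e-np.array(r[0]))@n; print(k,(np.array(r[0])+k*d+n*(w.min()+w.max())/2).round(1),round(np.ptp(w),1))
```

```text
[0.59535549 0.06584364 0.12580691] [-1.04412797 -0.37599939 -0.402209  ] 0.049884475239195356 [ 3.23081459e-02  5.23227295e-01  1.58926403e+00  3.08108525e-04
  1.03066326e+00 -1.57796296e+00]
((616.0911865234375, 63.32448959350586), (108.34769439697266, 45.915184020996094), 68.39727020263672) [[575.0, 21.0], [617.0, 5.0], [657.0, 105.0], [615.0, 122.0]]
[0.36816885 0.92975895] ((629.0049438476562, 95.07453918457031), 24.659088134765625)
[-0.36816885 -0.92975895] ((601.6871337890625, 29.588159561157227), 17.637348175048828)
-50 [597.   17.1] 20.4
-42 [600.   24.5] 23.2
-34 [603.   31.9] 18.1
-26 [606.2  39.3] 13.7
-18 [609.1  46.7] 14.1
-10 [612.2  54.1] 13.8
-2 [615.1  61.6] 14.1
6 [618.2  68.9] 14.3
14 [621.5  76.2] 16.3
22 [624.5  83.7] 45.3
30 [627.   91.3] 45.7
38 [630.1  98.7] 45.6
46 [633.4 105.9] 45.1
54 [636.  113.5] 19.8
```

View pics/w20.png

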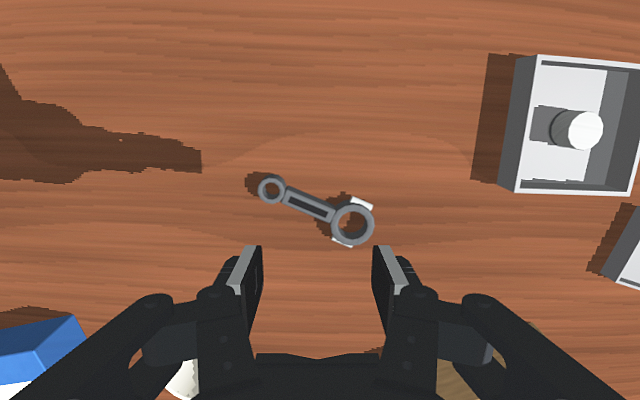

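The rod lies along 68.4°, with the big eye at (352,222) and the small eye at (270,190). The grip point is world (0.613, 0.056). The jaws must go to -21.6°, which is a turn of -114°; that keeps the last joint in range both here and at the tray.

>>> {"method": "step_arm", "body": {"plan": [{"tx": 0, "ty": 0, "tz": 0, "yaw": -10}, {"tx": 0, "ty": 0, "tz": 0, "yaw": -20}, {"tx": 0, "ty": 0, "tz": 0, "yaw": -30}, {"tx": 0, "ty": 0, "tz": 0, "yaw": -40}, {"tx": 0, "ty": 0, "tz": 0, "yaw": -50}]}}

```text
time: 24.88
eef_pos: [0.595, 0.0682, 0.1262]
eef_rot: [[0.742, 0.671, -0.001], [0.671, -0.742, 0.0], [-0.001, -0.001, -1.0]]
force: [-0.1, -0.8, -0.4]
grip_width: 0.05
```

>>> {"method": "step_arm", "body": {"plan": [{"tx": 4, "ty": -2, "tz": 0, "yaw": -10}, {"tx": 8, "ty": -4, "tz": 0, "yaw": -20}, {"tx": 12, "ty": -6, "tz": 0, "yaw": -30}, {"tx": 17, "ty": -9, "tz": 0, "yaw": -40}, {"tx": 17, "ty": -9, "tz": 0, "yaw": -50}]}}

```text
time: 25.5
eef_pos: [0.6123, 0.059, 0.1261]
eef_rot: [[0.991, -0.137, -0.001], [-0.137, -0.991, 0.0], [-0.001, -0.0, -1.0]]
force: [-0.8, -0.3, -0.7]
grip_width: 0.05
```

>>> {"method": "step_arm", "body": {"plan": [{"tx": 0, "ty": 0, "tz": 0, "yaw": -10}, {"tx": 0, "ty": 0, "tz": -10, "yaw": -14}, {"tx": 0, "ty": 0, "tz": -40, "yaw": -14}, {"tx": 0, "ty": 0, "tz": -40, "yaw": -14}]}}

```text
time: 26.0
eef_pos: [0.6108, 0.0589, 0.0845]
eef_rot: [[0.93, -0.367, -0.005], [-0.367, -0.93, 0.0], [-0.005, 0.002, -1.0]]
force: [-0.2, 0.6, 0.3]
grip_width: 0.0498
```

Run:
```python
from h import *
s=snap('wrist');c=cloud(s)*1000
cv2.imwrite('pics/w21.png',s['pixels'])
o=arm.get_obs();R=o['eef_rot'];print(o['eef_pos'],o['grip_width'],np.degrees(np.arctan2(R[1,0],R[0,0])),o['q'])
m=(c[...,2]>5)&(c[...,2]<24)&(np.hypot(c[...,0]-616,c[...,1]-63)<75)
k,L,st,_=cv2.connectedComponentsWithStats(m.astype(np.uint8));P=c[L==1+st[1:,4].argmax()]
r=cv2.minAreaRect(P[:,:2].astype(np.float32));print(r)
```

```text
[0.61181918 0.05862711 0.08613901] 0.0498744403371086 -21.551990728336655 [1.97287760e-02 5.99450595e-01 1.57048087e+00 1.89063357e-04
 9.73924447e-01 3.95774750e-01]
((615.81884765625, 63.714542388916016), (109.15423583984375, 45.37522506713867), 67.21450805664062)
```

View pics/w21.png

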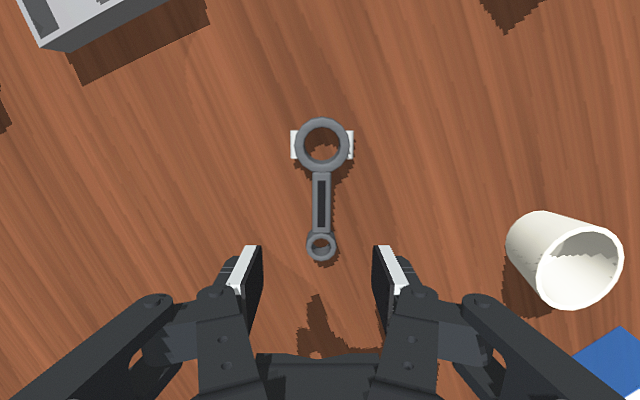

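The beam (321,205) is aligned square to the jaws, and the cup (560,260) is well clear. Descend and grip.

>>> {"method": "step_arm", "body": {"plan": [{"tx": 1, "ty": -2, "tz": -40, "yaw": 0}, {"tx": 1, "ty": -2, "tz": -80, "yaw": 0}, {"tx": 1, "ty": -2, "tz": -108, "yaw": 0}, {"tx": 1, "ty": -2, "tz": -114, "yaw": 0}, {"tx": 1, "ty": -2, "tz": -114, "yaw": 0}]}}

```text
time: 26.68
eef_pos: [0.6143, 0.0557, -0.0261]
eef_rot: [[0.93, -0.368, 0.001], [-0.368, -0.93, 0.0], [0.001, -0.001, -1.0]]
force: [0.3, -0.4, 0.4]
grip_width: 0.0497
```

>>> {"method": "step_arm", "body": {"plan": [{"tx": 0, "ty": 0, "tz": 0, "yaw": 0}, {"tx": 0, "ty": 0, "tz": 0, "yaw": 0}, {"tx": 0, "ty": 0, "tz": 0, "yaw": 0}, {"tx": 0, "ty": 0, "tz": 0, "yaw": 0}], "hand": 5, "force": 80}}

```text
time: 27.18
eef_pos: [0.6142, 0.0555, -0.0258]
eef_rot: [[0.93, -0.368, 0.001], [-0.368, -0.93, 0.0], [0.001, -0.001, -1.0]]
force: [-1.7, 0.6, 8.5]
grip_width: 0.012
```

>>> {"method": "step_arm", "body": {"plan": [{"tx": 0, "ty": 0, "tz": 10, "yaw": 0}, {"tx": 0, "ty": 0, "tz": 35, "yaw": 0}, {"tx": 0, "ty": 0, "tz": 65, "yaw": 0}, {"tx": 0, "ty": 0, "tz": 100, "yaw": 0}, {"tx": 0, "ty": 0, "tz": 115, "yaw": 0}]}}

```text
time: 27.8
eef_pos: [0.6143, 0.0554, 0.09]
eef_rot: [[0.93, -0.369, 0.003], [-0.369, -0.93, 0.0], [0.003, -0.001, -1.0]]
force: [0.3, -0.6, -3.5]
grip_width: 0.0119
```

Run:
```python
from h import *
s=snap('wrist');c=cloud(s)*1000
cv2.imwrite('pics/w22.png',s['pixels'])
o=arm.get_obs();R=o['eef_rot'];print(o['eef_pos'],o['grip_width'],o['force'])
```

```text
[0.61471157 0.05538962 0.09091326] 0.01192833977501422 [ 2.17466911 -0.03862963 -0.43299743]
```

View pics/w22.png

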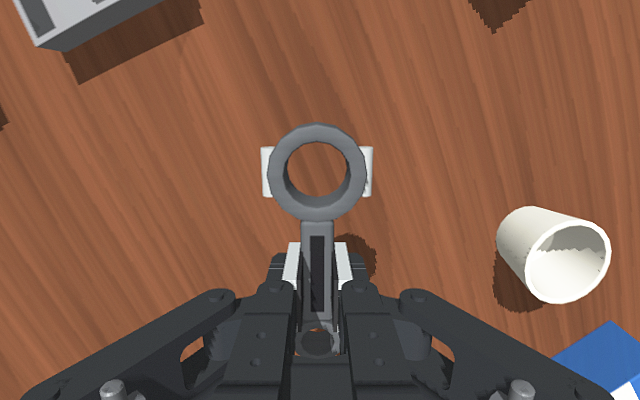

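The rod is held level at the beam (317,265). Carry it to the tray at (0.367, -0.294), long axis about 97°, turning +28°.

>>> {"method": "step_arm", "body": {"plan": [{"tx": -26, "ty": -38, "tz": 0, "yaw": 4}, {"tx": -55, "ty": -80, "tz": 0, "yaw": 8}, {"tx": -84, "ty": -122, "tz": 0, "yaw": 12}, {"tx": -113, "ty": -164, "tz": 0, "yaw": 16}, {"tx": -142, "ty": -206, "tz": 0, "yaw": 20}]}}

```text
time: 28.48
eef_pos: [0.47, -0.1516, 0.087]
eef_rot: [[1.0, -0.026, -0.001], [-0.026, -1.0, 0.0], [-0.001, -0.0, -1.0]]
force: [0.3, -0.7, -3.2]
grip_width: 0.0121
```

>>> {"method": "step_arm", "body": {"plan": [{"tx": -25, "ty": -40, "tz": 0, "yaw": 4}, {"tx": -50, "ty": -80, "tz": 0, "yaw": 8}, {"tx": -75, "ty": -120, "tz": 0, "yaw": 8}, {"tx": -100, "ty": -145, "tz": 0, "yaw": 8}, {"tx": -100, "ty": -145, "tz": 0, "yaw": 8}]}}

```text
time: 29.1
eef_pos: [0.3699, -0.2965, 0.087]
eef_rot: [[0.994, 0.108, -0.001], [0.108, -0.994, 0.001], [-0.001, -0.001, -1.0]]
force: [0.5, -0.2, -2.5]
grip_width: 0.0118
```

Run:
```python
from h import *
s=snap('wrist');c=cloud(s)*1000
cv2.imwrite('pics/w23.png',s['pixels'])
o=arm.get_obs();R=o['eef_rot'];print(o['eef_pos'],o['grip_width'],np.degrees(np.arctan2(R[1,0],R[0,0])),o['q'])
m=(c[...,2]>1)&(c[...,2]<24)&(abs(c[...,0]-367)<70)&(abs(c[...,1]+294)<110);b=s['pixels'].astype(int);m&=(b.min(2)>60)&(b.max(2)-b.min(2)<45)
P=c[m];print(cv2.minAreaRect(P[:,:2].astype(np.float32)))
```

```text
[ 0.37076532 -0.29575498  0.0871149 ] 0.011946123249435859 6.252443438036535 [-7.71595040e-01  3.81126113e-01  1.94418833e+00  1.39930559e-04
  8.17554262e-01 -8.80816158e-01]
((366.7725830078125, -294.3916320800781), (92.34796905517578, 154.32473754882812), 6.866825580596924)
```

View pics/w23.png

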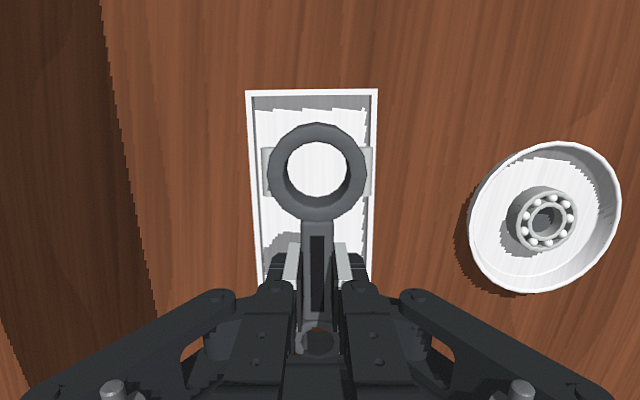

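The rod is aligned over the tray (318,190), tray centre (0.3668, -0.2944), yaw 6.9°. Lower.

>>> {"method": "step_arm", "body": {"plan": [{"tx": -3, "ty": -6, "tz": -35, "yaw": 0}, {"tx": -3, "ty": -6, "tz": -75, "yaw": 0}, {"tx": -3, "ty": -6, "tz": -100, "yaw": 0}, {"tx": -3, "ty": -6, "tz": -107, "yaw": 0}, {"tx": -3, "ty": -6, "tz": -108, "yaw": 0}]}}

```text
time: 29.78
eef_pos: [0.369, -0.3013, -0.0201]
eef_rot: [[0.994, 0.112, -0.0], [0.112, -0.994, 0.0], [-0.0, -0.0, -1.0]]
force: [0.6, 0.6, -2.8]
grip_width: 0.0121
```

>>> {"method": "step_arm", "body": {"plan": [{"tx": 0, "ty": 0, "tz": 0, "yaw": 0}, {"tx": 0, "ty": 0, "tz": 0, "yaw": 0}, {"tx": 0, "ty": 0, "tz": 0, "yaw": 0}, {"tx": 0, "ty": 0, "tz": 15, "yaw": 0}, {"tx": 0, "ty": 0, "tz": 65, "yaw": 0}], "hand": 30}}

```text
time: 30.4
eef_pos: [0.3676, -0.3008, 0.0449]
eef_rot: [[0.994, 0.111, -0.003], [0.111, -0.994, 0.003], [-0.002, -0.003, -1.0]]
force: [0.8, 0.2, 0.1]
grip_width: 0.0297
```

>>> {"method": "step_arm", "body": {"plan": [{"tx": 0, "ty": 0, "tz": 50, "yaw": 0}, {"tx": 0, "ty": 0, "tz": 100, "yaw": 0}, {"tx": 0, "ty": -30, "tz": 140, "yaw": 0}, {"tx": 0, "ty": -60, "tz": 150, "yaw": 0}, {"tx": 0, "ty": -60, "tz": 150, "yaw": 0}]}}

```text
time: 31.02
eef_pos: [0.3686, -0.363, 0.1966]
eef_rot: [[0.994, 0.109, 0.002], [0.109, -0.994, -0.002], [0.002, 0.002, -1.0]]
force: [-0.3, 0.2, -1.2]
grip_width: 0.0299
```

Run:
```python
from h import *
s=snap('wrist');c=cloud(s)*1000
cv2.imwrite('pics/w24.png',s['pixels'])
o=arm.get_obs();print(o['time'],o['eef_pos'],o['grip_width'])
b=s['pixels'].astype(int)
m=(c[...,2]>14)&(c[...,2]<30)&(abs(c[...,0]-367)<36)&(abs(c[...,1]+294)<66)
P=c[m];print(cv2.minAreaRect(P[:,:2].astype(np.float32)),P[:,2].max(),np.median(P[:,2]))
for n in('scene','side'):
    t=snap(n);cv2.imwrite(f'pics/{n}24.png',t['pixels']);c=cloud(t)*1000
    def fit(x,y,r,lo,hi):
        m=(c[...,2]>lo)&(c[...,2]<hi)&(np.hypot(c[...,0]-x,c[...,1]-y)<r);P=c[m]
        return cv2.minEnclosingCircle(P[:,:2].astype(np.float32)),P[:,2].max()
    print(n,'cup',fit(768,-44,55,10,60),'tappet',fit(535,281,36,24,45),'bearing',fit(550,-294,35,15,30))
    m=(c[...,2]>44)&(c[...,2]<60)&(abs(c[...,0]-376)<32)&(abs(c[...,1]-290)<44)
    P=c[m];A=np.c_[P[:,:2],np.ones(len(P))];print('lid',np.linalg.lstsq(A,P[:,2],rcond=None)[0],P[:,2].mean())
```

```text
31.075 [ 0.36824466 -0.36168986  0.19549042] 0.029845990088618275
((363.7150573730469, -293.0212097167969), (141.50485229492188, 57.59847640991211), 79.92321014404297) 23.236738048408533 20.19198830773794
scene cup (((767.53466796875, -44.572689056396484), 34.24113082885742), np.float64(59.426394722946085)) tappet (((537.5526733398438, 278.843505859375), 15.793235778808594), np.float64(36.79142376809907)) bearing (((551.708984375, -292.66363525390625), 27.230772018432617), np.float64(22.65350204930794))
lid [9.51418735e-03 8.81644344e-05 4.45005769e+01] 48.102274660842006
side cup (((767.3307495117188, -44.826961517333984), 34.463340759277344), np.float64(59.662387169542306)) tappet (((536.2083740234375, 280.0462951660156), 17.63187026977539), np.float64(36.226610826556204)) bearing (((550.0023193359375, -293.4938659667969), 26.511463165283203), np.float64(24.536539528106527))
lid [0. 0. 0.] nan<stdin>:15: RuntimeWarning: Mean of empty slice.
  ret = ret.dtype.type(ret / rcount)
```

View pics/w24.png

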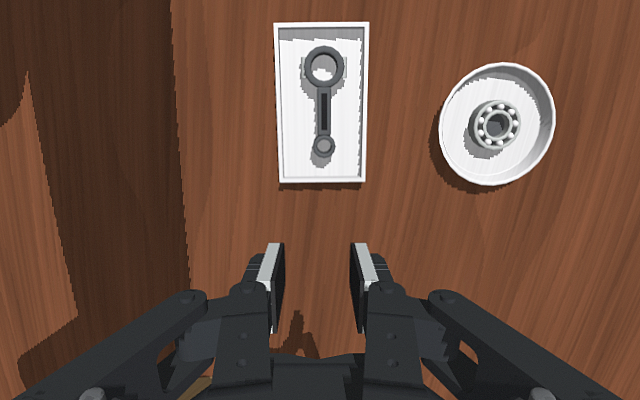

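View pics/scene24.png

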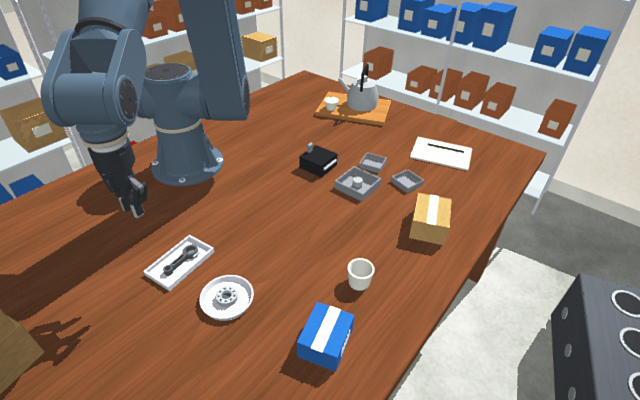

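The rod lies flat and lengthways in the tray (323,105 in the wrist view). The bearing is in the dish (497,124). The tappet (358,182), shut case (319,160) and unmoved cup (361,274) show in the scene view. Handing in.

```bash
python3 -c "
from h import *
print(arm.job_done())"
```

```text
the job is handed in; nothing more can be done
None
```

The job is handed in after about 31 s of robot time. By my last checks every part is in its place, but the hand-in reports no verdict.

- **Case and nozzle:** I opened the lid by its handle to about 1.6 rad. The nozzle was upright inside at about (-10, -2) mm from the case centre before I shut the lid. The lid reads about 0.01 rad in the last scene view. The last side-view lid fit found no points because my height window missed the lid, so that one check is blank.
- **Bearing:** flat in the dish, 1–2 mm from centre.
- **Tappet:** upright in the 110 mm bin, the largest of the three, about 4 mm from centre.
- **Rod:** flat and lengthways in the tray, checked by eye. The box fit for its exact position also caught the tray rim, so I did not use it.
- **Tea cup:** within about 1 mm of where it started.

**Fingertip offset:** the fingertips sit about 34 mm above the reported TCP, not at it as described. The first try at the handle therefore closed just above the bar and moved nothing. I corrected for this in every later grasp.

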